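# Float bowl under the bench magnifier

### The job

Stand the loose aluminium float bowl, open side up, in the middle of the small round pad under the lamp bar so that no part of its foot overhangs the pad, and let go. Then swing the magnifier on its stiff friction arm until the whole bowl stands centred under the lens, and leave it there. Do not bump the lamp, shift the pad, or push the other things on the bench about.

Things in the scene. Friction and masses are not known exactly. Their poses are not given: they have to be found in the camera images.
- bowl_center (a point): Centre, half-way up, of the loose float bowl: a round open aluminium cup, 60 mm outside diameter, 60 mm high (centre 30 mm above its foot; the foot is 54 mm across), 4 mm wall, a short brass column inside, 110 to 225 g; four tiny lugs at the rim stand out 3.5 mm (to be seen only). It starts upright on the bench, at the left, and may be gripped across its straight sides at any yaw. Its z axis points up out of its mouth.
- pad (a point): Centre of the top face of the small round steel inspection pad, 84 mm across, flat, no rim, 40 mm above the bench. It stands 200 mm from the post's axis at the end of a low bar that is clamped at a different bearing each time and is not to be moved. The lamp bar runs above it, so a tool pointing straight down is blocked there; a tool leaning 35 to 45 degrees, its body back towards the robot (or back and to the left), passes beneath the lamp's near edge.
- post (a point): Point on the upright post's axis, about which the magnifier's arm swings level, at the lens's height (141 mm). The post (24 mm thick, 290 mm tall) stands beyond the pad as seen from the robot, on a grey base plate. This point's axes are the stand's: its -x axis points roughly to the robot, z up; the stand's yaw differs by up to 0.1 rad.
- lens (a point): Centre of the magnifier's clear round lens: black ring 110 mm outside, clear glass 96 mm across, ring from 135 to 147 mm above the bench, 200 mm from the post's axis on the swing arm. It passes 35 mm above a bowl that stands on the pad.
- handle (a point): Grip point of the magnifier's upright black handle fin, 175 mm above the bench, on the same arm 290 mm from the post's axis, straight beyond the lens. The fin is 14 mm thick across (along the swing), 26 mm long along the arm, and reaches from 140 to 200 mm above the bench. Pinch it across its thickness from above, best with the gripper's body leaning 10 to 25 degrees away from the post: when the arm is over the pad the lamp's near edge is only about 50 mm from the fin.
- magnifier (a joint): Angle of the magnifier's arm about the post, rad, counter-clockwise seen from above; at 0 the arm points along post's -x axis, positive swings to the robot's right (-y). Friction (about 0.35 N m, some 1.2 N at the handle) holds it where it is released; no spring. Range -1.2 to 1.2. It starts parked to the right, at 0.58 to 0.8.
- pad_arm (a joint): Bearing of the clamped pad bar about the same axis, same zero and sign: -0.45 to -0.08. Not to be moved.
- lamp: Fixed aluminium LED lamp bar on the stand: 260 mm long along its y axis, 44 mm wide along x, its origin at the centre of its underside, 250 mm above the bench; a bracket at its upper side runs back to the post. It lies 187 mm in front of the post axis (towards the robot), centred 20 mm to the left, and hangs over the pad. Do not bump it.
- fuel_tap: Bystander: brass fuel tap with flat steel lever, 108 mm long, 50 mm high, loose on the bench; lies at the right. Origin under its middle.
- jet_wrench: Bystander: flat steel wrench, 150 mm long, lying in front of the stand. Origin under its middle.
- vacuum_cap: Bystander: plastic vacuum cap, 64 mm across, 40 mm high. Origin under its middle.
- screwdriver: Bystander: screwdriver, 190 mm long, lying at the right. Origin under its middle.
- spray_can: Bystander: upright spray can, 60 mm across, 170 mm tall, beyond on the left. Origin under its middle.
Not all that is in view belongs to the job. What is shaped like the part that bears bowl_center but orange is not meant.

How it is judged (in metres and radians):
On the way, in this order (a step that is already met when the one before it is completed fails the run):
1. the bowl stands upright on the pad and is let go, the lens still aside (horizontal distance between bowl_center and pad below 0.015 m and z of bowl_center in the frame of pad between 0.026 and 0.034 m and angle between bowl_center's own z axis and vertical below 0.1 rad and distance between the grasp point and bowl_center above 0.05 m and horizontal distance between lens and pad above 0.06 m), for 0.2 s.
2. the lens is swung over the bowl and stands still (horizontal distance between bowl_center and pad below 0.015 m and z of bowl_center in the frame of pad between 0.026 and 0.034 m and angle between bowl_center's own z axis and vertical below 0.1 rad and horizontal distance between lens and bowl_center below 0.016 m and velocity of joint magnifier between -0.03 and 0.03 rad/s), for 0.2 s.
At the end, for the whole second after the job is handed in: The bowl stands upright (within 0.1 rad), foot flat on the pad, its centre within 15 mm of the pad's; the lens's centre, seen from above, is within 16 mm of the bowl's; the arm is at rest (under 0.03 rad/s) and let go, the grasp point over 50 mm from the handle (all of step 2 and distance between the grasp point and handle above 0.05 m); the robot touches nothing.
It fails at once if the lamp is bumped (over 8 N) (contact force between anything else and lamp above 8 N).
It fails at once if the pad is shifted by more than 10 mm (distance of pad from where it was at the start of the episode above 0.01 m).
It fails at once if another thing on the bench is moved by more than 25 mm (distance of any of fuel_tap, jet_wrench, vacuum_cap, screwdriver, spray_can from where it was at the start of the episode above 0.025 m).
It also fails if it takes over 66 s, if anything falls off the work surface, if the arm or the gripper's body presses on something with over 40 N, if the wrist force passes 120 N, or if a joint passes its speed limit or range.

### The arm

A 7-joint arm with a two-finger parallel gripper is mounted at the origin on the work surface. World frame = base frame: x ahead of the robot, y to its left, z up, the work surface at z = 0. Lengths are in mm, angles in rad, forces in N, time in s.
With the tool pointing down it reaches from about 400 to 875 mm from the base axis. Payload 6.5 kg.
Tool frame: the origin (TCP) lies midway between the tips of the shut fingers; the grasp point (between the pads) lies 19 mm behind it; y points along the fingers, x is the direction in which the jaws open and shut, and the axes are right-handed (so a half turn about y gives the same grasp; the last joint's range is limited). The gripper opens to 85 mm and grips with 20 to 120 N. Pads are 22 mm wide; open, the fingers measure 114 mm over their backs; the gripper's body (76 mm by 85 mm) begins 54 mm behind the grasp point. The pads swing forward as they close: fully open they stand 13 mm farther back than shut.
Start: joints at [1.222, 0.536, -0.004, 1.538, 0.003, 1.067, -0.071], TCP at [181.375, -624.174, 231.29] pointing down, gripper open.
Joint ranges: [-2.7, 2.7], [-0.37, 2.16], [-1.27, 1.26], [0.24, 2.4], [-1.31, 4.45], [0.19, 1.91], [-2.76, 2.76]. Speed limits (rad/s): [2.39, 2.39, 3.14, 3.14, 3.14, 3.14, 3.14].

### API

Orientations are given as a rotation vector (axis times angle).
In Python, from rig import r gives the robot as it stands.
- The arm moves only by the tool carry_out, never from a script. Its argument "increments" is a list that holds one entry, the list of rows, each a list of 7 numbers: the shift along the world's x, y, z in mm, then the turn, a rotation vector about the world's x, y, z in degrees, then the closure, from -1 (fully open) to 1 (shut). In form: [[[x, y, z, wx, wy, wz, claw], ...]]. A call has 1 to 8 rows; each row is the pose to reach, as a shift and turn from the pose commanded when the call began; what a row does not reach only later rows make up. A row lasts 1/12 s, in which the tool goes at most 41.7 mm and 7.16 degrees, less where a joint would pass 70% of its speed; a pose out of reach is approached as far as the arm can. A call with a gripper value outside its range is refused whole. The fingers move at their own pace and stop on an object; the grip force is fixed at half the most. Time passes only in rows, so rows that repeat a pose let the fingers close. It gives the time, the measured TCP pose, the force and the opening at its end, in the units of the state.
- r.state(): the state, without advancing time (a new reading comes with each control period).
- r.camera(name): name is "scene" or "side" or "wrist"; returns (picture, depth): 420x560x3 uint8, red, green, blue; 420x560 float32, mm along the optical axis (not along the pixel's ray), 0 where there is no reading.
- r.calibration(name): a dict with "mtx" (3x3 intrinsics, pixels), "xyz" and "attitude" of the camera in the world. Camera axes: x right, y down, z forward; pixel columns grow to the right and rows downward; lengths in mm; the calibration is good to about 2 mm. A picture is of the moment at which its call begins: read the wrist's pose just before it. calibration takes no time and is no camera call; for the wrist camera it gives the pose at the moment of the call.
- r.job_done(): hands the job in, once; it reports no verdict.
The state is a dict: "t": time; "joint_pos": joint angles; "qd": joint speeds; "effort": joint torques, N m; "position": TCP position; "eef_rot": TCP orientation; "ft_force": force on the tool from outside, world axes, zero at the start; "moment": the same for the moment, N m; "width": opening from 0.0 (shut) to 1.0 (fully open).
Only numpy, scipy, OpenCV 4.12 (cv2) and the standard library are available. Lean on these libraries where they do the work, as an engineer would, in place of code of your own. Each camera call takes 0.05 s, during which the arm holds its last target.

## Working session

There is one attempt and no reset: what is moved stays moved. The work goes in short steps, Python scripts to look and compute and a tool call to move; the robot and the scene stay as the last step left them, time stands still between calls to the robot, and variables do not carry over. Pictures are saved under pics/ and viewed, and the job is handed in when it is done.

Besides the shell and the picture viewer there is one more tool, called by a JSON object that holds its "method" and its "body", one argument or row to a line. carry_out: Moves the arm, as the interface text tells. Its arguments: {"type":"object","properties":{"increments":{"type":"array","items":{"type":"array","items":{"type":"array","items":{"type":"number"}}}}},"required":["increments"]}

```bash
ls; mkdir -p pics; python3 - <<'E'
from rig import r
import cv2,numpy as np
s=r.state();print({k:np.round(v,3).tolist() for k,v in s.items()})
for n in ["scene","side"]:
    p,d=r.camera(n);c=r.calibration(n);print(n,{k:np.round(v,3).tolist() for k,v in c.items()})
    cv2.imwrite(f"pics/{n}0.png",p[:,:,::-1]);np.save(f"pics/{n}0.npy",d);
E
```

```text
pics
{'t': 0.0, 'joint_pos': [1.222, 0.537, -0.004, 1.539, 0.003, 1.067, -0.071], 'qd': [0.003, 0.0, -0.001, -0.0, 0.0, -0.0, 0.002], 'effort': [-0.0, -58.341, 1.048, -25.91, 0.012, 0.01, -0.0], 'position': [181.187, -623.58, 230.386], 'eef_rot': [-1.329, 0.999, -0.997], 'ft_force': [-0.151, 0.744, 0.104], 'moment': [-0.008, -0.061, -0.015], 'width': 0.999}
scene {'mtx': [[504.798, 0.0, 289.387], [0.0, 504.798, 215.986], [0.0, 0.0, 1.0]], 'xyz': [1466.352, -72.911, 1292.243], 'attitude': [-1.836, -1.865, 0.611]}
side {'mtx': [[435.136, 0.0, 274.974], [0.0, 435.136, 211.379], [0.0, 0.0, 1.0]], 'xyz': [378.093, 628.717, 968.515], 'attitude': [-0.467, 2.763, -1.094]}
```

View pics/scene0.png

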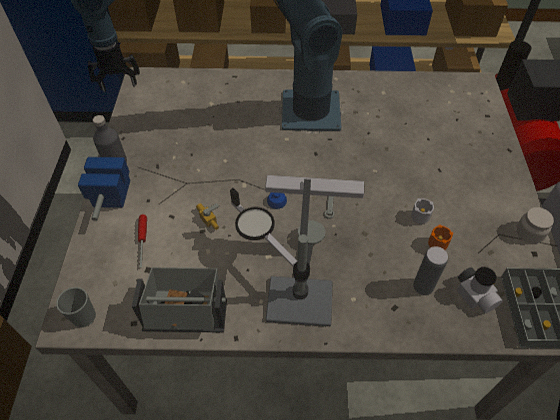

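View pics/side0.png

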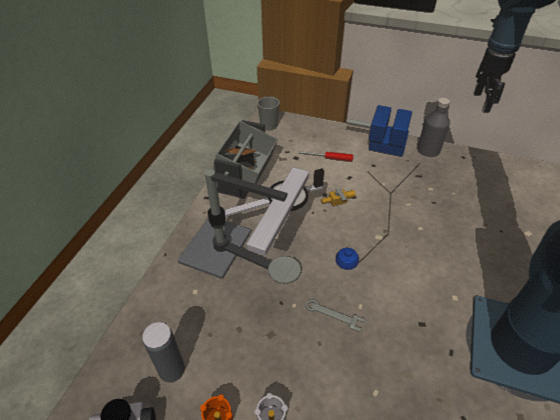

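Candidates for the bowl: the silver cup at scene (423,210) / side (270,408), the orange cup (441,237) which is excluded, the grey beaker (75,307), and the cream pot (538,222). By the description it's the silver cup with the brass column. I'll check that in a crop and measure.

```bash
cat > h.py <<'E'
import numpy as np,cv2
from scipy.spatial.transform import Rotation as R
from rig import r
def cloud(d,c):
    K=c["mtx"];v,u=np.mgrid[:d.shape[0],:d.shape[1]]
    P=np.stack([(u-K[0][2])*d/K[0][0],(v-K[1][2])*d/K[1][1],d],-1)
    W=P@R.from_rotvec(c["attitude"]).as_matrix().T+np.array(c["xyz"])
    W[d<=0]=np.nan
    return W
def proj(X,c):
    p=(np.array(X,float)-c["xyz"])@R.from_rotvec(c["attitude"]).as_matrix()
    q=p@np.array(c["mtx"]).T
    return q[...,:2]/q[...,2:]
def circ(P):
    A=np.c_[2*P,np.ones(len(P))];x=np.linalg.lstsq(A,(P**2).sum(1),rcond=None)[0]
    return x[:2],np.sqrt(x[2]+x[:2]@x[:2])
E
python3 - <<'E'
from h import *
im={n:cv2.imread(f"pics/{n}0.png") for n in("scene","side")}
C={n:r.calibration(n) for n in im}
W={n:cloud(np.load(f"pics/{n}0.npy"),C[n]) for n in im}
a=cv2.resize(im["scene"][185:265,380:480],None,fx=5,fy=5,interpolation=cv2.INTER_CUBIC)[:400,:400]
b=cv2.resize(im["side"][370:420,190:310],None,fx=3.3,fy=3.3,interpolation=cv2.INTER_CUBIC)
o=np.zeros((400,800,3),np.uint8);o[:400,:400]=a;o[:165,400:796]=b[:165,:396];cv2.imwrite("pics/crop.png",o)
for n,pts in {"scene":[(423,210),(441,237),(276,200),(330,207),(255,224),(235,197),(313,232),(300,290),(306,182),(270,187),(360,189),(432,258),(206,216)],"side":[(270,408),(217,410),(284,269),(347,259),(340,316),(288,195),(319,178),(280,205)]}.items():
    for u,v in pts: print(n,u,v,np.round(np.nanmedian(W[n][v-1:v+2,u-1:u+2].reshape(-1,3),0)))
# table z
for n in W: print(n,"table z",np.round(np.nanmedian(W[n][...,2][np.abs(W[n][...,2])<15]),1))
E
```

```text
scene 423 210 [495. 346.  39.]
scene 441 237 [598. 385.  42.]
scene 276 200 [ 459. -116.   30.]
scene 330 207 [469.  58.   9.]
scene 255 224 [ 636. -169.  145.]
scene 235 197 [ 574. -226.  185.]
scene 313 232 [588.  -0.  44.]
scene 300 290 [793. -40.  53.]
scene 306 182 [602. -30. 287.]
scene 270 187 [ 609. -125.  275.]
scene 360 189 [613. 112. 276.]
scene 432 258 [759. 302. 174.]
scene 206 216 [ 534. -330.   40.]
side 270 408 [506. 323.   6.]
side 217 410 [612. 364.   7.]
side 284 269 [586.  -6.  41.]
side 347 259 [439. -99.  29.]
side 340 316 [418.  61.   9.]
side 288 195 [590. -42. 276.]
side 319 178 [ 562. -227.  179.]
side 280 205 [597.  -7. 276.]
scene table z 2.4
side table z 1.2
```

View pics/crop.png

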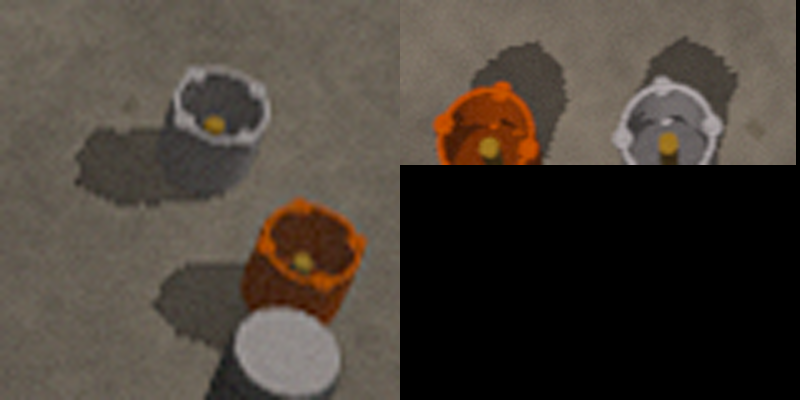

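The crop shows the silver cup with a brass column at left (scene 423,210). That is the bowl; the orange one is the decoy. Next I'll fit everything.

```bash
cat > fit.py <<'E'
from h import *
im={n:cv2.imread(f"pics/{n}0.png") for n in("scene","side")}
C={n:r.calibration(n) for n in im}
W={n:cloud(np.load(f"pics/{n}0.npy"),C[n]) for n in im}
def sel(n,x,y,z):
    w=W[n];m=(w[...,0]>x[0])&(w[...,0]<x[1])&(w[...,1]>y[0])&(w[...,1]<y[1])&(w[...,2]>z[0])&(w[...,2]<z[1])
    return w[m],m
for n in W:
    print(n)
    P,m=sel(n,(430,550),(270,400),(53,70))
    if len(P)>5: print("bowl rim",len(P),np.round(P.min(0)),np.round(P.max(0)),cv2.minEnclosingCircle(P[:,:2].astype(np.float32)),circ(P[:,:2]))
    P,m=sel(n,(520,660),(-80,80),(35,52))
    print("pad",len(P),np.round(P.min(0)),np.round(P.max(0)),cv2.minEnclosingCircle(P[:,:2].astype(np.float32)))
    P,m=sel(n,(480,760),(-260,200),(262,292))
    print("lamp",len(P),np.round(P.min(0)),np.round(P.max(0)),cv2.minAreaRect(P[:,:2].astype(np.float32)))
    P,m=sel(n,(540,760),(-260,-90),(130,153))
    cv2.imwrite(f"pics/m_{n}.png",m*255)
    print("ring",len(P),circ(P[:,:2]),np.round(P.min(0)),np.round(P.max(0)))
    P,m=sel(n,(520,620),(-270,-190),(160,215))
    print("fin",len(P),np.round(P.mean(0)),np.round(P.min(0)),np.round(P.max(0)))
    P,m=sel(n,(700,900),(-100,80),(283,310))
    print("post",len(P),np.round(P.mean(0)),np.round(P.min(0)),np.round(P.max(0)))
E
python3 fit.py
python3 - <<'E'
import cv2,numpy as np
a=cv2.imread("pics/scene0.png")[150:330,200:400];b=cv2.imread("pics/side0.png")[150:330,170:370]
cv2.imwrite("pics/c2.png",cv2.resize(np.hstack([a,b]),None,fx=2,fy=2,interpolation=cv2.INTER_CUBIC))
E
```

```text
scene
bowl rim 140 [465. 314.  53.] [525. 374.  68.] ((497.2449645996094, 344.2149658203125), 34.36125946044922) (array([496.26840528, 343.82196154]), np.float64(27.7015978974334))
pad 371 [542. -46.  35.] [658.  34.  51.] ((600.1536254882812, -7.558701992034912), 57.73347091674805)
lamp 1814 [ 567. -138.  262.] [760. 122. 292.] ((665.939453125, -11.477996826171875), (258.7290954589844, 190.13162231445312), 87.32282257080078)
ring 1225 (array([ 646.02657228, -158.24093916]), np.float64(51.54036645770096)) [ 560. -242.  134.] [735. -91. 153.]
fin 107 [ 568. -228.  187.] [ 548. -242.  160.] [ 579. -217.  205.]
post 254 [751. -38. 289.] [700. -51. 283.] [796. -26. 296.]
side
bowl rim 216 [468. 314.  54.] [529. 368.  65.] ((498.2221984863281, 343.3031921386719), 32.81025695800781) (array([498.05991743, 343.66921127]), np.float64(27.623679836389552))
pad 711 [546. -47.  35.] [660.  36.  47.] ((602.712158203125, -10.910650253295898), 58.166526794433594)
lamp 2444 [ 570. -138.  262.] [760. 124. 292.] ((668.57080078125, -12.131637573242188), (263.390625, 184.5192413330078), 86.564453125)
ring 534 (array([ 645.0626354 , -161.90259893]), np.float64(67.5896677174194)) [ 553. -234.  135.] [738. -90. 152.]
fin 143 [ 565. -225.  185.] [ 553. -243.  160.] [ 579. -214.  205.]
post 282 [749. -36. 288.] [700. -52. 283.] [796. -26. 294.][ WARN:0@0.544] global loadsave.cpp:1063 imwrite_ Unsupported depth image for selected encoder is fallbacked to CV_8U.
```

View pics/c2.png

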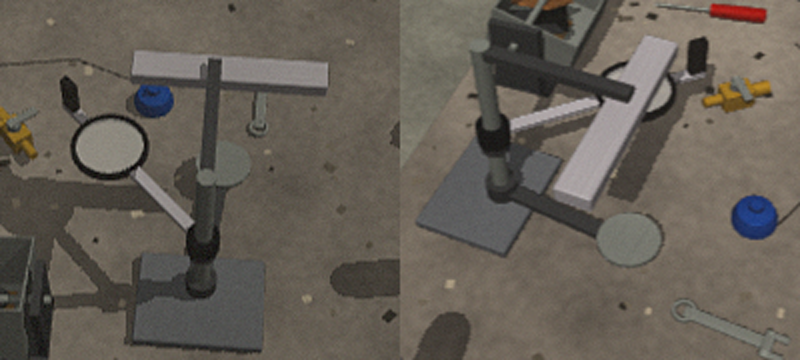

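```bash
cat > fit2.py <<'E'
from h import *
from scipy.optimize import least_squares
im={n:cv2.imread(f"pics/{n}0.png") for n in("scene","side")}
C={n:r.calibration(n) for n in im}
W={n:cloud(np.load(f"pics/{n}0.npy"),C[n]) for n in im}
def onz(uv,c,z):
    K=np.array(c["mtx"]);ray=np.c_[np.array(uv,float),np.ones(len(uv))]@np.linalg.inv(K).T@R.from_rotvec(c["attitude"]).as_matrix().T
    o=np.array(c["xyz"]);return (o+ray*((z-o[2])/ray[:,2])[:,None])[:,:2]
# pad: side image, brightness segmentation in pad box
g=cv2.cvtColor(im["side"],cv2.COLOR_BGR2GRAY)
w=W["side"];m=(np.abs(w[...,2]-41)<6)&(np.hypot(w[...,0]-588,w[...,1]+5)<55)
b=im["side"].mean(2)
print("pad pix brightness",np.percentile(b[m],[5,25,50,75,95]))
m2=m&(b>105)if np.median(b[m])>115 else m
for th in (85,95,105):
    mm=(m&(b>th)).astype(np.uint8)
    cs=max(cv2.findContours(mm,0,cv2.CHAIN_APPROX_NONE)[0],key=cv2.contourArea)[:,0]
    X=onz(cs,C["side"],40);print(th,"pad",circ(X),cv2.minEnclosingCircle(X.astype(np.float32)))
# lens glass: scene
for n in im:
    w=W[n];q=(w[...,0]>540)&(w[...,0]<750)&(w[...,1]>-260)&(w[...,1]<-80)&(im[n].max(2)<60)&(w[...,2]>128)&(w[...,2]<156)
    uv=np.argwhere(q)[:,::-1];X=onz(uv,C[n],147);c=circ(X)
    for k in range(5):
        s=np.abs(np.hypot(*(X-c[0]).T)-52)<9;c=circ(X[s])
    print(n,"ring",len(X),s.sum(),c)
# post from clouds z 200..270 and 50-130
    for z0,z1 in((160,280),(288,300)):
        P=w[(w[...,2]>z0)&(w[...,2]<z1)&(w[...,0]>765)&(w[...,0]<815)&(np.abs(w[...,1]+38)<25)][:,:2]
        if len(P)>10:
            s=least_squares(lambda p:np.hypot(*(P-p).T)-12,P.mean(0),loss="soft_l1").x;print(n,"post",z0,len(P),s,P.min(0),P.max(0))
    L=w[(w[...,2]>262)&(w[...,2]<290)&(w[...,0]<645)&(w[...,0]>540)&(np.abs(w[...,1])<160)]
    print(n,"lamp",cv2.minAreaRect(L[:,:2].astype(np.float32)),np.percentile(L[:,2],[5,50,95]))
    S=w[(w[...,2]>110)&(np.hypot(w[...,0]-759,w[...,1]-302)<60)]
    print(n,"can",S[:,:2].min(0),S[:,:2].max(0),S[:,2].max())
    O=w[(w[...,2]>20)&(np.hypot(w[...,0]-598,w[...,1]-378)<50)]
    print(n,"orange",O[:,:2].min(0),O[:,:2].max(0))
E
python3 fit2.py
```

```text
pad pix brightness [ 88.66666667 112.66666667 115.         117.33333333 120.33333333]
85 pad (array([587.15587776,  -6.22926738]), np.float64(40.77968683818035)) ((587.9925537109375, -5.268780708312988), 43.26539993286133)
95 pad (array([586.93134752,  -6.95572199]), np.float64(40.17094037807956)) ((587.9557495117188, -5.841494560241699), 42.7142333984375)
105 pad (array([586.51288339,  -7.50794907]), np.float64(39.268527841839564)) ((586.701904296875, -7.699367523193359), 40.9166374206543)
scene ring 282 258 (array([ 633.47694796, -170.30469675]), np.float64(52.050437846987855))
scene post 160 252 [781.34779127 -39.27998527] [778.16916656 -55.7749795 ] [804.78046716 -21.95014746]
scene post 288 81 [780.70448027 -39.03328438] [765.35968471 -51.03572493] [796.41533861 -29.25628423]
scene lamp ((608.1341552734375, -8.762908935546875), (258.7552795410156, 74.4229507446289), 87.37207794189453) [265.38557504 276.37321494 285.17365222]
scene can [718.11057368 286.66364358] [779.36677957 345.4134991 ] 179.4935264850933
scene orange [566.37398796 349.85437227] [634.19168663 413.90131136]
side ring 149 130 (array([ 631.81364605, -167.91721989]), np.float64(52.67792109301832))
side post 160 335 [784.82482572 -39.94816654] [765.4562315  -45.89866015] [800.45736368 -25.04996391]
side post 288 72 [781.28659253 -40.25151374] [765.47522775 -51.74072212] [795.48381661 -26.25103956]
side lamp ((611.4467163085938, -8.7022705078125), (263.390625, 70.0653305053711), 86.564453125) [267.08797875 275.88587076 287.08605819]
side can [717.97271105 289.21082898] [775.66951033 347.09560727] 174.52945314267708
side orange [568.28797373 348.88199126] [634.41803266 404.74225181]
```

```bash
cat > g.py <<'E'
from h import *
def Rt(az,lean,flip=1):
    """tool rot: fingers point along horizontal az (deg) by lean deg from down; jaws horizontal"""
    a,l=np.radians([az,lean]);y=np.array([np.sin(l)*np.cos(a),np.sin(l)*np.sin(a),-np.cos(l)])
    x=flip*np.array([-np.sin(a),np.cos(a),0]);return np.c_[x,y,np.cross(x,y)]
def inc(P,Rm,s=None):
    s=s or r.state();R0=R.from_rotvec(s["eef_rot"]).as_matrix()
    return np.round(np.r_[np.array(P)-s["position"],np.degrees(R.from_matrix(Rm@R0.T).as_rotvec())],1)
E
python3 - <<'E'
from g import *
s=r.state();print(np.round(R.from_rotvec(s["eef_rot"]).as_matrix(),2))
for f in(1,-1):
  print(f,inc([450,-100,380],Rt(-12,20,f)),np.linalg.norm(inc([450,-100,380],Rt(-12,20,f))[3:]))
d=Rt(34.7,40)[:,1];print(d, np.array([497,344,34])+24*d)
for n in("scene","side"):
  w=cloud(np.load(f"pics/{n}0.npy"),r.calibration(n))
  m=(w[...,2]>15)&(w[...,1]<-300)&(w[...,0]<560)&(w[...,0]>150)&(w[...,2]<300)
  P=w[m];import collections
  H=collections.defaultdict(float)
  for p in P: k=(int(p[0]//60*60),int(p[1]//60*60));H[k]=max(H[k],p[2])
  print(n,{k:round(v) for k,v in sorted(H.items())})
E
```

```text
[[ 0.28 -0.    0.96]
 [-0.96  0.    0.28]
 [-0.   -1.   -0.  ]]
1 [268.8 523.6 149.5 -27.2  -1.1 149.8] 152.25337434684332
-1 [268.8 523.6 149.5   0.6 -20.2 -27.9] 34.45010885323877
[ 0.528464    0.36592582 -0.76604444] [509.68313607 352.78221978  15.61493337]
scene {(120, -720): 268, (120, -600): 300, (180, -720): 300, (180, -660): 300, (180, -600): 297, (240, -720): 206, (240, -660): 197, (300, -720): 160, (300, -660): 145, (360, -720): 129, (360, -660): 129, (360, -600): 125, (420, -720): 129, (420, -660): 127, (420, -600): 124, (420, -420): 31, (420, -360): 30, (480, -720): 127, (480, -660): 127, (480, -600): 121, (480, -540): 31, (480, -420): 31, (480, -360): 59, (540, -720): 80, (540, -660): 87, (540, -600): 23, (540, -540): 34, (540, -360): 40}
side {(120, -1620): 191, (120, -1560): 192, (120, -1500): 191, (120, -1440): 190, (120, -1380): 191, (120, -1320): 190, (120, -600): 300, (180, -1620): 191, (180, -1560): 192, (180, -1500): 194, (180, -1440): 192, (180, -1380): 193, (180, -1320): 192, (180, -720): 298, (180, -660): 297, (180, -600): 299, (240, -1620): 189, (240, -1560):
[... 165 characters left out ...]
00): 192, (300, -1440): 193, (300, -1380): 193, (300, -1320): 192, (300, -720): 158, (300, -660): 145, (360, -1560): 192, (360, -1500): 190, (360, -1440): 241, (360, -1380): 245, (360, -1320): 191, (360, -720): 126, (360, -660): 127, (360, -600): 123, (420, -1440): 231, (420, -1380): 242, (420, -1320): 193, (420, -720): 126, (420, -660): 127, (420, -600): 123, (420, -420): 23, (420, -360): 31, (480, -1440): 223, (480, -1380): 235, (480, -1320): 192, (480, -720): 123, (480, -660): 124, (480, -600): 119, (480, -540): 30, (480, -420): 33, (480, -360): 55, (540, -1440): 223, (540, -1380): 227, (540, -1320): 190, (540, -720): 79, (540, -660): 83, (540, -600): 21, (540, -540): 30, (540, -360): 37}
```

{"method": "carry_out", "body": {
  "increments": [
    [[15,25,35,0,0,0,-1],[35,60,70,0,0,0,-1],[60,95,100,0,0,0,-1],[80,130,120,0,0,0,-1],[100,165,140,0,0,0,-1],[120,200,150,0,0,0,-1],[140,238,150,0,0,0,-1],[160,276,150,0,0,0,-1]]
  ]
}}

```text
t: 0.77
position: [326.6, -375.9, 380.4]
eef_rot: [-1.33, 0.997, -1.0]
ft_force: [1.1, -0.9, 0.3]
width: 1.002
```

```bash
python3 - <<'E'
from g import *
s=r.state();print(s["t"],s["position"],np.round(s["joint_pos"],2))
print(inc([430,-50,380],Rt(10,20,-1)),inc([430,-50,380],Rt(34.7,40,-1)))
E
```

```text
0.7667 [ 326.63447585 -375.89013172  380.41297114] [ 0.89  0.14 -0.14  1.73  0.02  1.27 -0.54]
[103.4 325.9  -0.4   4.6 -19.4  -6.1] [103.4 325.9  -0.4  17.3 -36.2  17.8]
```

{"method": "carry_out", "body": {
  "increments": [
    [[11,38,0,1,-2,1,-1],[22,77,0,2,-4,2,-1],[34,116,0,3.5,-7,3.5,-1],[45,155,0,5,-10,5,-1],[56,193,0,7,-13,7,-1],[68,232,0,9,-17,9,-1],[80,271,0,11,-22,11,-1],[90,310,0,13,-27,13,-1]]
  ]
}}

```text
t: 1.43
position: [416.3, -65.6, 379.5]
eef_rot: [-0.932, 0.564, -0.935]
ft_force: [0.4, 0.7, 0.5]
width: 1.001
```

{"method": "carry_out", "body": {
  "increments": [
    [[4,38,0,1,-2,1,-1],[6,77,0,2,-4,2,-1],[8,116,-10,3,-6,3,-1],[8,155,-25,4,-8,4.5,-1],[8,190,-40,4.3,-9.2,4.8,-1],[8,225,-55,4.3,-9.2,4.8,-1],[8,250,-70,4.3,-9.2,4.8,-1],[8,250,-70,4.3,-9.2,4.8,-1]]
  ]
}}

```text
t: 2.1
position: [421.3, 188.9, 308.0]
eef_rot: [-0.805, 0.418, -0.886]
ft_force: [-0.9, 0.2, 0.7]
width: 1.006
```

```bash
python3 - <<'E'
from g import *
s=r.state();print(s["t"],s["position"],np.round(s["joint_pos"],2))
d=Rt(34.7,40)[:,1];G=np.array([497,344,34])+24*d
print(G,inc(G-140*d,Rt(34.7,40,-1)))
p,D=r.camera("wrist");c=r.calibration("wrist");cv2.imwrite("pics/w1.png",p[:,:,::-1]);np.save("pics/w1.npy",D)
print(c["xyz"],proj([[497,344,60],[497,344,0]],c))
W=cloud(D,c);P=W[(W[...,2]>50)&(W[...,2]<68)&(np.hypot(W[...,0]-497,W[...,1]-344)<45)];print(len(P),P.min(0),P.max(0),circ(P[:,:2]) if len(P)>10 else 0)
E
```

```text
2.1 [421.26423565 188.87548856 307.96819083] [ 0.75 -0.25 -0.97  2.4  -1.17  0.46 -0.26]
[509.68313607 352.78221978  15.61493337] [ 1.440e+01  1.127e+02 -1.851e+02 -1.000e-01 -2.000e-01 -8.000e-01]
[398.91436761 169.01010871 469.19364149] [[222.43700345 197.15438315]
 [228.75306329 211.33553688]]
525 [468.1546931  307.5168359   50.11799901] [528.91000204 368.76917321  60.91831119] (array([498.1718595 , 337.05965279]), np.float64(27.734401796667576))
```

View pics/w1.png

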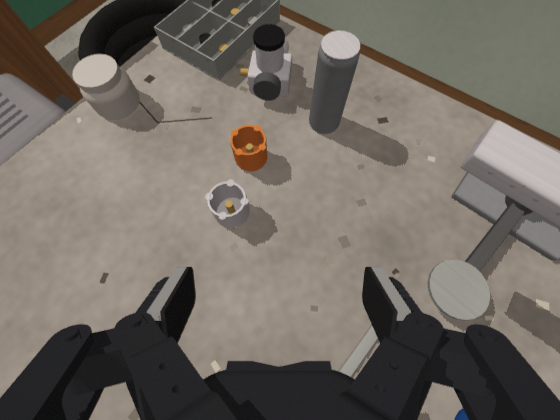

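```bash
cat > look.py <<'E'
import sys
from g import *
def bowl(name,c0,zr=(50,68)):
    s=r.state();c=r.calibration("wrist");p,D=r.camera("wrist");s2=r.state()
    cv2.imwrite(f"pics/{name}.png",p[:,:,::-1]);np.save(f"pics/{name}.npy",D)
    W=cloud(D,c);P=W[(W[...,2]>zr[0])&(W[...,2]<zr[1])&(np.hypot(W[...,0]-c0[0],W[...,1]-c0[1])<45)]
    print(name,"cam",np.round(c["xyz"],1),"moved",np.round(s2["position"]-s["position"],1),"rim",len(P),P.min(0),P.max(0),circ(P[:,:2]) if len(P)>10 else 0)
    return p,W
E
python3 - <<'E'
from look import *
bowl("w2",(497,342))
s=r.state();print(s["t"],s["position"],np.round(s["joint_pos"],2),np.abs(s["qd"]).max())
E
```

```text
w2 cam [398.9 169.  469.2] moved [ 1.1 -3.3  0.7] rim 543 [466.65093584 310.88536786  50.01511624] [527.24432899 370.80925588  61.73992888] (array([496.39728983, 340.44178698]), np.float64(27.745672542827897))
2.2 [423.30956851 183.04335669 308.27062529] [ 0.76 -0.25 -0.97  2.4  -1.17  0.46 -0.26] 0.1894836009635922
```

{"method": "carry_out", "body": {
  "increments": [
    [[15,20,-15,0,0,0,-1],[25,40,-35,0,0,0,-1],[30,60,-60,0,0,0,-1],[30,75,-85,0,0,0,-1],[25,85,-110,0,0,0,-1],[20,90,-130,0,0,0,-1],[20,90,-130,0,0,0,-1],[20,90,-130,0,0,0,-1]]
  ]
}}

```text
t: 2.87
position: [421.2, 237.6, 273.8]
eef_rot: [-0.813, 0.434, -0.883]
ft_force: [-0.3, 0.0, -0.2]
width: 1.004
```

```bash
python3 - <<'E'
from look import *
bowl("w3",(497,342))
s=r.state();print(s["t"],s["position"],np.round(s["joint_pos"],2),np.abs(s["qd"]).max())
d=Rt(34.7,40)[:,1];G=np.array([497,344,34])+24*d
print(G,inc(G-100*d,Rt(34.7,40,-1)))
E
```

```text
w3 cam [400.7 220.2 435.8] moved [-0.2  0.4  0. ] rim 647 [466.72653531 310.97865915  50.12690869] [527.25974951 371.52170811  61.76302058] (array([496.3789952 , 340.76375424]), np.float64(27.73098646707106))
2.9167 [421.05929579 237.98696902 273.85546155] [ 0.79 -0.09 -1.26  2.4  -1.08  0.19 -0.44] 0.023056472024393197
[509.68313607 352.78221978  15.61493337] [ 3.580e+01  7.820e+01 -1.816e+02 -1.000e-01 -1.200e+00 -6.000e-01]
```

The arm ran into joint limits because the elbow rolled at close radius. I'll back out, upright the tool, and go round at a larger radius instead.

```bash
python3 - <<'E'
from g import *
print(inc([430,150,330],Rt(25,20,-1)),inc([430,0,390],Rt(16,0,-1)))
E
```

```text
[  8.9 -88.   56.1 -10.2  16.1 -10.1] [   8.9 -238.   116.1  -17.6   35.1  -18.3]
```

{"method": "carry_out", "body": {
  "increments": [
    [[2,-30,20,-3,5,-3,-1],[4,-60,40,-6,10,-6,-1],[6,-90,60,-10,16,-10,-1],[8,-125,75,-12,21,-12,-1],[9,-160,90,-14,26,-14,-1],[9,-200,105,-16,31,-16,-1],[9,-238,116,-17.6,35,-18,-1],[9,-238,116,-17.6,35,-18,-1]]
  ]
}}

```text
t: 3.58
position: [431.2, -1.3, 390.2]
eef_rot: [-1.33, 1.002, -0.999]
ft_force: [0.0, 1.3, 0.5]
width: 0.999
```

```bash
cat > st.py <<'E'
from g import *
s=r.state();m=R.from_rotvec(s["eef_rot"]).as_matrix();y=m[:,1];x=m[:,0]
print(round(s["t"],2),np.round(s["position"],1),"q",np.round(s["joint_pos"],2),"lean",np.round(np.degrees(np.arccos(-y[2])),1),"az(y)",np.round(np.degrees(np.arctan2(y[1],y[0])),1),"az(x)+90",np.round(np.degrees(np.arctan2(x[1],x[0]))+90,1),"F",np.round(s["ft_force"],1),"w",round(float(s["width"]),3))
E
python3 st.py
```

```text
3.58 [431.2  -1.3 390.2] q [ 1.07  0.12 -1.23  1.81  0.12  1.3  -1.49] lean 0.1 az(y) 178.3 az(x)+90 16.0 F [0.  1.3 0.5] w 0.999
```

{"method": "carry_out", "body": {
  "increments": [
    [[-5,-40,0,0,0,-2,-1],[-15,-80,0,0,0,-4,-1],[-25,-120,0,0,0,-6,-1],[-40,-160,0,0,0,-8,-1],[-60,-196,0,0,0,-10,-1],[-85,-230,0,0,0,-12,-1],[-112,-260,0,0,0,-14,-1],[-140,-290,0,0,0,-16,-1]]
  ]
}}

```text
t: 4.25
position: [287.8, -290.6, 389.5]
eef_rot: [-1.208, 1.208, -1.207]
ft_force: [0.8, -1.3, -0.6]
width: 1.0
```

```bash
python3 st.py
```

```text
4.25 [ 287.8 -290.6  389.5] q [ 1.59 -0.   -0.88  1.86 -0.    1.28 -0.86] lean 0.1 az(y) 62.3 az(x)+90 0.1 F [ 0.8 -1.3 -0.6] w 1.0
```

```bash
python3 - <<'E'
from h import *
for n in("scene","side"):
  w=cloud(np.load(f"pics/{n}0.npy"),r.calibration(n))
  for lo in range(-1000,-300,100):
    P=w[(w[...,1]>lo)&(w[...,1]<lo+100)&(w[...,0]<250)&(w[...,0]>-250)]
    print(n,lo,len(P), np.nanpercentile(P[:,2],[0,50,99]).round() if len(P) else 0)
E
```

```text
scene -1000 0 0
scene -900 0 0
scene -800 623 [-8.  2.  9.]
scene -700 3772 [ -8.   6. 565.]
scene -600 3415 [ -9.   4. 555.]
scene -500 2385 [-9.  2. 10.]
scene -400 2370 [-10.   2.  10.]
side -1000 0 0
side -900 0 0
side -800 958 [-5.  2.  7.]
side -700 3203 [ -7.   3. 534.]
side -600 5107 [ -6.   6. 568.]
side -500 2757 [-5.  1.  6.]
side -400 2751 [-6.  1.  6.]
```

Only the arm itself is in that region, so it's clear to sweep.

{"method": "carry_out", "body": {
  "increments": [
    [[-33,-25,0,0,0,-5,-1],[-68,-47,0,0,0,-10,-1],[-105,-66,0,0,0,-15,-1],[-143,-82,0,0,0,-20,-1],[-182,-95,0,0,0,-25,-1],[-222,-105,0,0,0,-30,-1],[-262,-112,0,0,0,-35,-1],[-302,-117,0,0,0,-41,-1]]
  ]
}}

```text
t: 4.92
position: [-14.9, -405.8, 389.3]
eef_rot: [-0.778, 1.713, -1.713]
ft_force: [-1.3, -0.7, -0.5]
width: 0.998
```

{"method": "carry_out", "body": {
  "increments": [
    [[-1,-40,5,0,0,0,-1],[-2,-80,10,0,0,0,-1],[-3,-120,15,0,0,0,-1],[-4,-160,20,0,0,0,-1],[-5,-200,25,0,0,0,-1],[-6,-240,30,0,0,0,-1],[-7,-280,35,0,0,0,-1],[-7,-280,35,0,0,0,-1]]
  ]
}}

```text
t: 5.58
position: [-20.4, -691.2, 419.6]
eef_rot: [-0.778, 1.712, -1.708]
ft_force: [-0.9, 1.5, -1.8]
width: 0.998
```

```bash
python3 st.py
```

```text
5.58 [ -20.4 -691.2  419.6] q [ 1.79  0.55 -0.45  1.11  0.22  1.53 -0.89] lean 0.3 az(y) 51.4 az(x)+90 -40.8 F [-0.9  1.5 -1.8] w 0.998
```

```bash
python3 - <<'E'
import numpy as np
# arc from az -91.7 r691 to az 34.7 r 640, 40 rows
a=np.radians(np.linspace(-91.7,30,41));rr=np.linspace(691,600,41);p=np.c_[rr*np.cos(a),rr*np.sin(a)]
for k in range(5): print(np.round(p[8*k+1:8*k+9]-p[8*k]).astype(int).tolist())
E
```

```text
[[37, 2], [73, 6], [109, 12], [144, 20], [179, 30], [214, 41], [247, 55], [279, 70]]
[[32, 17], [62, 35], [92, 55], [120, 76], [147, 99], [173, 123], [197, 148], [220, 174]]
[[21, 27], [41, 56], [59, 85], [76, 116], [90, 147], [103, 178], [115, 210], [124, 243]]
[[8, 33], [14, 66], [18, 99], [20, 133], [21, 166], [20, 199], [17, 232], [12, 265]]
[[-6, 32], [-14, 64], [-24, 95], [-35, 126], [-48, 155], [-63, 184], [-78, 212], [-96, 239]]
```

{"method": "carry_out", "body": {
  "increments": [
    [[37,2,0,0,0,2,-1],[73,6,0,0,0,4,-1],[109,12,0,0,0,6,-1],[144,20,0,0,0,8,-1],[179,30,0,0,0,10,-1],[214,41,0,0,0,12,-1],[247,55,0,0,0,14,-1],[279,70,0,0,0,16,-1]]
  ]
}}

```text
t: 6.25
position: [261.0, -615.2, 423.5]
eef_rot: [-0.972, 1.52, -1.516]
ft_force: [0.4, -1.3, -0.3]
width: 0.999
```

{"method": "carry_out", "body": {
  "increments": [
    [[32,17,0,0,0,2,-1],[62,35,0,0,0,4,-1],[92,55,0,0,0,6,-1],[120,76,0,0,0,8,-1],[147,99,0,0,0,10,-1],[173,123,0,0,0,12,-1],[197,148,0,0,0,14,-1],[220,174,0,0,0,16,-1]]
  ]
}}

```text
t: 6.92
position: [480.6, -441.0, 423.5]
eef_rot: [-1.132, 1.321, -1.318]
ft_force: [0.7, 0.6, 0.7]
width: 0.999
```

{"method": "carry_out", "body": {
  "increments": [
    [[21,27,0,0,0,2,-1],[41,56,0,0,0,4,-1],[59,85,0,0,0,6,-1],[76,116,0,0,0,8,-1],[90,147,0,0,0,10,-1],[103,178,0,0,0,12,-1],[115,210,0,0,0,14,-1],[124,243,0,0,0,16,-1]]
  ]
}}

```text
t: 7.58
position: [604.3, -198.0, 423.4]
eef_rot: [-1.266, 1.116, -1.113]
ft_force: [1.1, -0.6, -0.2]
width: 1.006
```

{"method": "carry_out", "body": {
  "increments": [
    [[8,33,0,0,0,2,-1],[14,66,0,0,0,4,-1],[18,99,0,0,0,6,-1],[20,133,0,0,0,8,-1],[21,166,0,0,0,10,-1],[20,199,0,0,0,12,-1],[17,232,0,0,0,14,-1],[12,265,0,0,0,16,-1]]
  ]
}}

```text
t: 8.25
position: [616.0, 67.1, 423.5]
eef_rot: [-1.374, 0.906, -0.903]
ft_force: [0.3, 0.4, 0.0]
width: 1.002
```

```bash
python3 st.py
```

```text
8.25 [616.   67.1 423.5] q [ 0.4   0.49 -0.89  1.31  0.37  1.51 -1.62] lean 0.1 az(y) 119.7 az(x)+90 23.3 F [0.3 0.4 0. ] w 1.002
```

```bash
cat > kin.py <<'E'
from g import *
from scipy.optimize import least_squares
import itertools
lo=np.array([-2.7,-.37,-1.27,.24,-1.31,.19,-2.76]);hi=np.array([2.7,2.16,1.26,2.4,4.45,1.91,2.76])
def fk(q,p,sg):
    h,L1,a1,L2,a2,L3,a3,b0,b7=p
    M=R.from_euler;t=np.array([0,0,h]);Q=M("z",b0)*M("z",sg[0]*q[0])*M("y",q[1])
    t=t+Q.apply([a1,0,L1]);Q=Q*M("z",sg[1]*q[2])*M("y",q[3])
    t=t+Q.apply([a2,0,L2]);Q=Q*M("z",sg[2]*q[4])*M("y",q[5])
    t=t+Q.apply([a3,0,L3]);Q=Q*M("z",sg[3]*q[6]+b7)
    return t,Q.as_matrix()   # z = pointing
S=[([1.222,.537,-.004,1.539,.003,1.067,-.071],[181.2,-623.6,230.4],[-1.329,.999,-.997]),
([.89,.14,-.14,1.73,.02,1.27,-.54],[326.6,-375.9,380.4],[-1.33,.997,-1.0]),
([.79,-.09,-1.26,2.4,-1.08,.19,-.44],[421.1,238,273.9],[-.813,.434,-.883]),
([1.07,.12,-1.23,1.81,.12,1.3,-1.49],[431.2,-1.3,390.2],[-1.33,1.002,-.999]),
([1.59,0,-.88,1.86,0,1.28,-.86],[287.8,-290.6,389.5],[-1.208,1.208,-1.207]),
([1.79,.55,-.45,1.11,.22,1.53,-.89],[-20.4,-691.2,419.6],[-.778,1.712,-1.708]),
([.4,.49,-.89,1.31,.37,1.51,-1.62],[616,67.1,423.5],[-1.374,.906,-.903])]
A=np.array([[1,0,0],[0,0,1],[0,-1,0]],float).T # tool: x,y(point),z -> we use (x, -z?, y)
def err(p,sg):
    e=[]
    for q,t,rv in S:
        T,Q=fk(q,p,sg);m=R.from_rotvec(rv).as_matrix();m=np.c_[m[:,0],-m[:,2],m[:,1]]
        e+=list((T-t)/5);e+=list((Q-m).ravel()*50)
    return np.array(e)
if __name__=="__main__":
    best=None
    for sg in itertools.product((1,-1),repeat=4):
        for b0 in (0,np.pi):
          for b7 in(0,1.57,-1.57,3.14):
            s=least_squares(err,[340,400,0,400,0,250,0,b0,b7],args=(sg,),max_nfev=40)
            if best is None or s.cost<best[0]: best=(s.cost,s.x,sg)
    print(best);e=err(best[1],best[2]).reshape(-1,12);print(np.round(e[:,:3]*5,1),np.abs(e[:,3:]).max()/50)
    import pickle;pickle.dump(best,open("kin.pkl","wb"))
E
python3 kin.py
```

```text
(np.float64(16.755487439194884), array([ 3.34551765e+02,  5.21374557e+02,  3.25078839e+00,  4.39364717e+02,
        1.51185785e+01,  3.26419514e+02,  4.39672411e+00, -6.28679895e-02,
       -3.20311714e+00]), (-1, -1, -1, -1))
[[ 1.3  8.3 -1.8]
 [ 2.4 16.2  0.2]
 [ 1.4 -1.9 -0.2]
 [ 5.  -4.9  0.3]
 [ 7.6 -0.9  0.2]
 [ 1.5 -2.8 -2. ]
 [ 5.1 -6.9  3.3]] 0.04297638967293413
```

```bash
cat > sim.py <<'E'
from kin import *
import pickle
_,P,SG=pickle.load(open("kin.pkl","rb"))
def tgt(t,m): return np.array(t,float),np.c_[m[:,0],-m[:,2],m[:,1]]
def e6(q,t,Q):
    T,M=fk(q,P,SG);return np.r_[(t-T)/1000,R.from_matrix(Q@M.T).as_rotvec()]
def J(q):
    T,M=fk(q,P,SG);o=[]
    for i in range(7):
        d=q.copy();d[i]+=1e-4;t,m=fk(d,P,SG);o.append(np.r_[(t-T)/1e-4/1000,R.from_matrix(m@M.T).as_rotvec()/1e-4])
    return np.array(o).T
def go(q,t,m,n=30):
    """straight path min-norm DLS with clamping"""
    q=np.array(q,float);t,Q=tgt(t,m);T0,M0=fk(q,P,SG);rv=R.from_matrix(Q@M0.T).as_rotvec()
    for k in range(1,n+1):
        tt=T0+(t-T0)*k/n;QQ=R.from_rotvec(rv*k/n).as_matrix()@M0
        for _ in range(4):
            j=J(q);q=np.clip(q+j.T@np.linalg.solve(j@j.T+1e-4*np.eye(6),e6(q,tt,QQ)),lo+.01,hi-.01)
    e=e6(q,t,Q);return q,np.linalg.norm(e[:3])*1000,np.degrees(np.linalg.norm(e[3:]))
E
python3 - <<'E'
from sim import *
q=r.state()["joint_pos"]
d=Rt(34.7,40)[:,1];G=np.array([497,342,34])+24*d
def show(n,o): print(n,np.round(o[0],2),np.round(o[1:],1));return o[0]
q1=show("mid",go(q,[520,300,420],Rt(30,0,-1)))
q2=show("pre",go(q1,G-100*d,Rt(34.7,40,-1)))
q3=show("pick",go(q2,G,Rt(34.7,40,-1)))
q4=show("lift",go(q3,G+[0,0,100],Rt(34.7,40,-1)))
d0=Rt(0,40)[:,1];PL=np.array([587,-6.5,74])+24*d0
q5=show("preplace",go(q4,PL+[-70,0,60],Rt(0,40,-1)))
q6=show("place",go(q5,PL,Rt(0,40,-1)))
print("static alternatives (elbow nice)")
s=[-.5,.4,0,1.6,0,.5,-1.6]
show("pickN",go(s,G,Rt(34.7,40,-1)));show("placeN",go([0,.4,0,1.6,0,.5,-1.6],PL,Rt(0,40,-1)))
E
```

```text
mid [ 0.04  0.46 -0.96  1.39  0.37  1.48 -1.94] [0. 0.]
pre [ 0.39  1.4  -1.26  2.39  2.14  1.29 -2.75] [164.   28.2]
pick [ 0.33  1.71 -1.26  2.25  2.38  1.38 -2.75] [138.   20.9]
lift [ 0.33  1.27 -1.26  2.26  2.06  1.14 -2.75] [150.6  24.6]
preplace [ 1.04  1.28 -1.26  2.39  2.06  1.22 -2.75] [170.9  28. ]
place [ 0.96  1.56 -1.26  2.3   2.25  1.33 -2.75] [154.3  24.1]
static alternatives (elbow nice)
pickN [-0.72  0.6   0.06  2.28  0.07  0.2  -1.71] [209.1  36.7]
placeN [ 0.12  0.52 -0.19  2.32 -0.17  0.2  -1.4 ] [193.3  34. ]
```

```bash
cat > ik.py <<'E'
from sim import *
def iks(t,m,n=60,seed=0):
    t,Q=tgt(t,m);g=np.random.default_rng(seed);out=[]
    for _ in range(n):
        s=least_squares(lambda q:e6(q,t,Q)*[1,1,1,.5,.5,.5],g.uniform(lo+.05,hi-.05),bounds=(lo+.04,hi-.04),max_nfev=80)
        if s.cost<1e-7: out.append(s.x)
    return np.array(out)
E
python3 - <<'E'
from ik import *
d=Rt(34.7,40)[:,1];G=np.array([497,342,34])+24*d
d0=Rt(0,40)[:,1];PL=np.array([587,-6.5,74])+24*d0
for n,t,a,l in(("pick",G,34.7,40),("place",PL,0,40),("place az-30",np.array([587,-6.5,74])+24*Rt(-30,40)[:,1],-30,40)):
  for f in(1,-1):
    o=iks(t,Rt(a,l,f));print(n,f,len(o));
    if len(o): print(np.round(o[np.argsort(np.abs(o[:,2]))][:8],2))
E
```

```text
pick 1 15
[[-0.71  0.79  0.05  2.24  3.19  0.59 -1.7 ]
 [-0.49  0.8  -0.22  2.24  2.96  0.6  -1.36]
 [-0.47  0.8  -0.24  2.24  2.94  0.6  -1.34]
 [-0.33  0.84 -0.42  2.24  2.8   0.64 -1.11]
 [-0.31  0.84 -0.44  2.24  2.79  0.64 -1.09]
 [-0.31  0.84 -0.44  2.24  2.78  0.64 -1.08]
 [-0.26  0.86 -0.5   2.24  2.74  0.66 -1.02]
 [-0.19  0.9  -0.6   2.24  2.67  0.69 -0.9 ]]
pick -1 7
[[-0.5   0.8  -0.2   2.24  2.97  0.6   1.76]
 [-0.83  0.8   0.21  2.24  3.32  0.6   1.25]
 [-0.39  0.82 -0.35  2.24  2.86  0.62  1.94]
 [-1.16  0.91  0.63  2.24  3.64  0.71  0.74]
 [ 0.09  1.14 -0.99  2.24  2.45  0.91  2.71]
 [-1.54  1.36  1.21  2.23  3.89  1.11  0.04]
 [-1.54  1.37  1.22  2.23  3.89  1.12  0.04]]
place 1 17
[[-0.12  0.68  0.09  2.29  3.24  0.53 -1.74]
 [ 0.03  0.68 -0.1   2.29  3.07  0.53 -1.52]
 [ 0.13  0.69 -0.22  2.29  2.96  0.54 -1.37]
 [ 0.14  0.69 -0.23  2.29  2.95  0.54 -1.36]
 [ 0.17  0.7  -0.27  2.29  2.92  0.54 -1.31]
 [ 0.27  0.72 -0.4   2.29  2.81  0.57 -1.16]
 [ 0.5   0.82 -0.7   2.29  2.57  0.67 -0.8 ]
 [ 0.52  0.83 -0.72  2.29  2.55  0.68 -0.77]]
place -1 9
[[-0.04  0.68 -0.01 
[... 397 characters left out ...]
1.35]
 [-0.35  0.7   0.08  2.21  2.17  0.5  -1.36]
 [-0.47  0.71  0.23  2.21  2.25  0.43 -1.49]
 [-0.47  0.71  0.23  2.21  2.25  0.42 -1.5 ]
 [-0.47  0.71  0.24  2.21  2.26  0.42 -1.5 ]
 [-0.06  0.71 -0.28  2.2   2.06  0.69 -1.16]
 [-0.53  0.72  0.31  2.21  2.31  0.39 -1.58]
 [-0.54  0.72  0.32  2.21  2.32  0.38 -1.59]]
place az-30 -1 14
[[-0.35  0.7   0.08  2.21  2.17  0.5   1.77]
 [-0.21  0.7  -0.1   2.2   2.1   0.59  1.89]
 [-0.53  0.72  0.31  2.21  2.31  0.39  1.57]
 [-0.58  0.73  0.37  2.21  2.38  0.36  1.48]
 [-0.62  0.74  0.43  2.21  2.45  0.33  1.4 ]
 [ 0.16  0.78 -0.56  2.2   2.03  0.86  2.11]
 [ 0.23  0.81 -0.65  2.2   2.03  0.92  2.15]
 [-0.83  0.84  0.71  2.21  3.05  0.25  0.71]]
```

```bash
python3 - <<'E'
from ik import *
# check sim predictivity on the sweep
q=np.array([1.79,.55,-.45,1.11,.22,1.53,-.89]);a=np.radians(np.linspace(-91.7,5.6,33));rr=np.linspace(691,618,33)
for k in range(4,33,4): q,e1,e2=go(q,[rr[k]*np.cos(a[k]),rr[k]*np.sin(a[k]),423.5],Rt(-40.8+64*k/32,0,-1),8)
print("pred",np.round(q,2),"obs [ 0.4 0.49 -0.89 1.31 0.37 1.51 -1.62]")
q0=np.array(r.state()["joint_pos"])
d=Rt(34.7,40)[:,1];G=np.array([497,342,34])+24*d
o=iks(G+np.array([0,0,140])-30*d,Rt(34.7,40,1),80)
print(len(o));o=o[np.argsort(np.abs(o[:,2]))][:6];print(np.round(o,2))
for qe in o[:3]:
  for s in np.linspace(0,1,9):
    T,M=fk(q0+(qe-q0)*s,P,SG);print(np.round(T),"point",np.round(M[:,2],2))
  print()
E
```

```text
pred [ 0.4   0.48 -0.88  1.33  0.36  1.5  -1.61] obs [ 0.4 0.49 -0.89 1.31 0.37 1.51 -1.62]
22
[[-0.91  0.38  0.3   2.28  3.64  0.23 -2.16]
 [-0.92  0.38  0.31  2.28  3.65  0.23 -2.17]
 [-0.4   0.38 -0.32  2.28  2.64  0.23 -1.09]
 [-0.94  0.39  0.33  2.28  3.68  0.24 -2.21]
 [-0.38  0.39 -0.35  2.28  2.6   0.24 -1.05]
 [-0.95  0.39  0.35  2.28  3.71  0.24 -2.24]]
[619.  64. 426.] point [-0.  0. -1.]
[678.  -1. 394.] point [ 0.22 -0.37 -0.9 ]
[742. -19. 415.] point [ 0.49 -0.57 -0.66]
[795.  28. 452.] point [ 0.75 -0.53 -0.39]
[814. 130. 465.] point [ 0.93 -0.28 -0.21]
[785. 250. 434.] point [ 0.98  0.04 -0.2 ]
[709. 341. 360.] point [ 0.89  0.32 -0.33]
[603. 374. 265.] point [ 0.71  0.43 -0.55]
[494. 340. 179.] point [ 0.53  0.37 -0.77]

[619.  64. 426.] point [-0.  0. -1.]
[678.  -1. 395.] point [ 0.22 -0.38 -0.9 ]
[742. -20. 416.] point [ 0.49 -0.57 -0.66]
[796.  28. 453.] point [ 0.76 -0.53 -0.39]
[815. 131. 466.] point [ 0.94 -0.28 -0.21]
[786. 251. 434.] point [ 0.98  0.05 -0.19]
[709. 342. 360.] point [ 0.89  0.32 -0.33]
[603. 374. 265.] point [ 0.71  0.43 -0.55]
[494. 340. 179.] point [ 0.53  0.37 -0.77]

[619.  64. 426.] point [-0.  0. -1.]
[658.  32. 388.] point [ 0.17 -0.25 -0.95]
[698.  23. 375.] point [ 0.37 -0.4  -0.84]
[734.  47. 375.] point [ 0.58 -0.42 -0.69]
[751. 104. 370.] point [ 0.75 -0.32 -0.57]
[739. 182. 349.] point [ 0.85 -0.13 -0.51]
[690. 261. 307.] point [ 0.84  0.1  -0.54]
[605. 320. 247.] point [ 0.72  0.28 -0.63]
[494. 340. 179.] point [ 0.53  0.37 -0.77]
```

```bash
cat > plan.py <<'E'
from ik import *
def rows_from_joint(path,mm=36,dg=6.2):
    """dense joint path -> list of Cartesian poses per row"""
    pts=[path[0]]
    for a,b in zip(path[:-1],path[1:]):
        n=400
        for s in np.linspace(0,1,n+1)[1:]: pts.append(a+(b-a)*s)
    poses=[fk(q,P,SG) for q in pts];out=[];last=0
    for i in range(1,len(pts)):
        T,M=poses[i];T0,M0=poses[last]
        if np.linalg.norm(T-T0)>mm or np.degrees(R.from_matrix(M@M0.T).magnitude())>dg or np.any(np.abs(pts[i]-pts[last])>np.array([2.39,2.39,3.14,3.14,3.14,3.14,3.14])*.6/12): out.append(poses[i-1]);last=i-1
    out.append(poses[-1]);return out
def track(q,out):
    Q=[]
    for T,M in out:
        for _ in range(4):
            j=J(q);q=np.clip(q+j.T@np.linalg.solve(j@j.T+1e-4*np.eye(6),e6(q,T,M)),lo+.01,hi-.01)
        Q.append(q)
    return np.array(Q)
def calls(start,out,claw):
    T0,M0=start;res=[]
    for k in range(0,len(out),8):
        rows=[]
        for T,M in out[k:k+8]: rows.append([int(v) for v in np.round(T-T0)]+[round(float(v),1) for v in np.degrees(R.from_matrix(M@M0.T).as_rotvec())]+[claw])
        res.append(rows);T0=T0+np.array(rows[-1][:3]);M0=R.from_rotvec(np.radians(rows[-1][3:6])).as_matrix()@M0
    return res
def cur():
    s=r.state();m=R.from_rotvec(s["eef_rot"]).as_matrix();return np.array(s["joint_pos"],float),(np.array(s["position"]),np.c_[m[:,0],-m[:,2],m[:,1]])
E
python3 - <<'E'
from plan import *
q0,st=cur()
qe=np.array([-0.4,.38,-.32,2.28,2.64,.23,-1.09])
for qA in ([-.3,.2,-.6,2.1,.5,.6,-1.6],[-.3,.2,-.6,2.1,.9,.6,-1.6],[-.3,.2,-.6,2.1,.5,.35,-1.6]):
    qA=np.array(qA);qB=qA.copy();qB[4]=1.8;qB[5]=.4;qB[6]=-1.4
    out=rows_from_joint([q0,qA,qB,qe]);Q=track(q0,out)
    print(qA,len(out),"zmin",min(T[2] for T,_ in out),np.round(Q[-1],2));print(np.round([T for T,_ in out[::3]]).tolist());print(np.round(Q[::4],2))
E
```

```text
[-0.3  0.2 -0.6  2.1  0.5  0.6 -1.6] 36 zmin 179.361899936664 [-0.09  0.45 -0.71  2.28  2.22  0.34 -0.61]
[[614.0, 94.0, 409.0], [581.0, 181.0, 358.0], [523.0, 255.0, 308.0], [444.0, 310.0, 263.0], [441.0, 322.0, 261.0], [485.0, 328.0, 287.0], [518.0, 344.0, 316.0], [539.0, 368.0, 345.0], [549.0, 397.0, 371.0], [547.0, 387.0, 323.0], [534.0, 372.0, 267.0], [509.0, 351.0, 209.0]]
[[ 0.36  0.48 -0.91  1.38  0.4   1.44 -1.64]
 [ 0.22  0.42 -0.96  1.65  0.53  1.16 -1.7 ]
 [ 0.11  0.35 -1.02  1.94  0.66  0.86 -1.77]
 [ 0.04  0.29 -1.03  2.1   0.88  0.67 -1.75]
 [ 0.01  0.28 -0.98  2.1   1.19  0.63 -1.61]
 [-0.02  0.27 -0.95  2.1   1.49  0.57 -1.48]
 [-0.02  0.26 -0.94  2.1   1.78  0.5  -1.35]
 [-0.03  0.35 -0.88  2.16  2.    0.46 -1.1 ]
 [-0.06  0.42 -0.79  2.23  2.15  0.4  -0.81]]
[-0.3  0.2 -0.6  2.1  0.9  0.6 -1.6] 33 zmin 179.361899936664 [-0.07  0.46 -0.73  2.28  2.2   0.35 -0.59]
[[618.0, 87.0, 407.0], [604.0, 153.0, 363.0], [573.0, 216.0, 329.0], [522.0, 273.0, 298.0], [490.0, 311.0, 288.0], [523.0, 334.0, 318.0], [542.0, 364.0, 347.0], [549.0, 397.0, 371.0], [547.0, 387.0, 324.0],
[... 615 characters left out ...]
4.0, 278.0, 325.0], [496.0, 354.0, 293.0], [442.0, 392.0, 278.0], [471.0, 381.0, 291.0], [500.0, 378.0, 310.0], [525.0, 382.0, 335.0], [545.0, 394.0, 363.0], [549.0, 390.0, 337.0], [538.0, 376.0, 282.0], [517.0, 357.0, 224.0], [493.0, 338.0, 179.0]]
[[ 0.36  0.48 -0.91  1.37  0.4   1.43 -1.64]
 [ 0.24  0.43 -0.96  1.62  0.53  1.09 -1.7 ]
 [ 0.12  0.36 -1.01  1.89  0.68  0.73 -1.78]
 [ 0.02  0.28 -1.    2.1   0.88  0.44 -1.85]
 [-0.01  0.27 -0.95  2.1   1.13  0.46 -1.67]
 [-0.05  0.26 -0.91  2.1   1.41  0.47 -1.51]
 [-0.07  0.25 -0.88  2.1   1.72  0.48 -1.38]
 [-0.07  0.31 -0.84  2.15  1.97  0.45 -1.18]
 [-0.09  0.39 -0.76  2.22  2.15  0.39 -0.91]
 [-0.12  0.44 -0.67  2.28  2.26  0.33 -0.66]]
```

```bash
cat > chain.py <<'E'
from plan import *
def chain(q,wps):
    for n,t,m in wps:
        q,e1,e2=go(q,t,m,24);print(n,np.round(t),np.round(q,2),"err",round(e1,1),round(e2,1))
    return q
POST=np.array([783.5,-39.5])
def hand(th,lean,f,back=0,gz=175,rad=290):
    """TCP pose gripping handle at world arm angle th (from -x, ccw)"""
    u=np.array([-np.cos(th),-np.sin(th)]);az=np.degrees(np.arctan2(-u[1],-u[0]));m=Rt(az,lean,f);d=m[:,1]
    return np.r_[POST+rad*u,gz]+(19-back)*d,m
E
python3 - <<'E'
from chain import *
q=np.array([-0.07,.46,-.73,2.28,2.2,.35,-.59])
az=34.7;m=Rt(az,40,1);d=m[:,1];G=np.array([497,342,34])+24*d
for paz in(0,-15):
  m0=Rt(paz,40,1);d0=m0[:,1];PL=np.array([587,-6.5,75])+24*d0
  for f in(1,-1):
    print(paz,f)
    qq=chain(q,[("pre",G-80*d,m),("pick",G,m),("lift",G+[0,0,120],m),("mid",np.array([520,180,160]),Rt(20,40)),("preplace",PL+[-60,0,50],m0),("place",PL,m0),("back",PL-120*d0,m0)])
    if f==1: qq=chain(qq,[("up",[430,-60,300],Rt(10,30))])
    qq=chain(qq,[("h0pre",)+hand(.711,20,f,90),("h0",)+hand(.711,20,f),("h1",)+hand(.4,20,f),("h2",)+hand(.1,20,f),("h3",)+hand(-.167,20,f),("ret",)+hand(-.167,20,f,100)])
E
```

```text
0 1
pre [467. 322.  77.] [-0.04  0.78 -0.8   2.37  2.51  0.71 -0.76] err 0.0 0.0
pick [510. 351.  16.] [-0.09  0.96 -0.73  2.24  2.58  0.75 -0.73] err 0.0 0.0
lift [510. 351. 136.] [-0.08  0.61 -0.75  2.25  2.31  0.47 -0.63] err 0.0 0.0
mid [520 180 160] [ 0.25  0.47 -0.78  2.39  2.4   0.44 -0.78] err 2.8 0.2
preplace [542.  -6. 107.] [ 0.54  0.63 -0.73  2.39  2.56  0.61 -0.89] err 28.6 2.3
place [602.  -6.  57.] [ 0.47  0.8  -0.66  2.29  2.59  0.65 -0.85] err 0.0 0.0
back [525.  -6. 149.] [ 0.58  0.47 -0.76  2.39  2.5   0.49 -0.89] err 49.1 3.8
up [430 -60 300] [-0.41 -0.36 -1.08  2.39  4.44  0.2  -2.75] err 724.3 93.5
h0pre [ 545. -245.  242.] [-0.67  0.35  1.25  1.51 -0.62  1.34  2.75] err 267.9 10.5
h0 [ 569. -225.  157.] [ 0.87  0.59 -0.53  1.81 -0.06  0.68  2.75] err 0.0 0.9
h1 [ 522. -150.  157.] [ 0.74  0.42 -0.46  2.07 -0.15  0.44  2.44] err 0.0 0.0
h2 [501. -68. 157.] [ 0.32  0.31 -0.21  2.22 -0.12  0.29  1.91] err 0.0 0.0
h3 [504.   8. 157.] [-0.31  0.3   0.21  2.22  0.04  0.28  1.25] err 0.0 0.0
ret [470.  13. 251.] [-0.39  0.07  0.25  2.2   0.13  0.53  1.16] err 0.0 0.0

[... 2441 characters left out ...]
[542. -10. 107.] [ 0.33  0.62 -0.66  2.39  2.26  0.74 -0.99] err 10.9 0.9
place [602. -10.  57.] [ 0.3   0.78 -0.61  2.27  2.32  0.77 -0.96] err 0.0 0.0
back [527.   9. 149.] [ 0.29  0.47 -0.68  2.39  2.09  0.66 -0.91] err 19.8 1.6
h0pre [ 545. -245.  242.] [ 1.15  0.54 -0.85  1.76  0.1   0.86 -0.52] err 0.0 0.0
h0 [ 569. -225.  157.] [ 1.02  0.66 -0.76  1.81  0.18  0.69 -0.58] err 0.0 0.0
h1 [ 522. -150.  157.] [ 0.9   0.47 -0.67  2.07  0.09  0.44 -0.93] err 0.0 0.0
h2 [501. -68. 157.] [ 0.47  0.32 -0.39  2.22  0.1   0.29 -1.45] err 0.0 0.0
h3 [504.   8. 157.] [-0.15  0.3   0.02  2.22  0.26  0.29 -2.1 ] err 0.0 0.0
ret [470.  13. 251.] [-0.12  0.07 -0.03  2.2   0.18  0.54 -2.03] err 0.0 0.0
```

```bash
python3 - <<'E'
from plan import *
q0,st=cur()
qe=np.array([-0.4,.38,-.32,2.28,2.64,.23,-1.09]);qA=np.array([-.3,.2,-.6,2.1,.9,.6,-1.6]);qB=qA.copy();qB[4]=1.8;qB[5]=.4;qB[6]=-1.4
out=rows_from_joint([q0,qA,qB,qe],39,6.8);print(len(out))
for c in calls(fk(q0,P,SG),out,-1): print(c)
E
```

```text
30
[[-2, 26, -20, -3.5, -3.3, 4.7, -1], [-5, 51, -38, -6.6, -6.6, 9.7, -1], [-11, 75, -54, -9.2, -9.9, 14.9, -1], [-18, 98, -68, -11.3, -13.1, 20.4, -1], [-28, 121, -81, -13.1, -16.2, 26.1, -1], [-40, 143, -93, -14.3, -19.2, 31.9, -1], [-56, 165, -104, -15.2, -22.1, 37.9, -1], [-74, 187, -115, -15.7, -24.8, 44.2, -1]]
[[-21, 20, -11, -0.7, -1.7, 6.3, -1], [-45, 39, -22, -1.1, -3.1, 12.9, -1], [-68, 56, -31, -1.7, -4.5, 19.5, -1], [-53, 62, -21, -4.4, -7.8, 24.7, -1], [-40, 69, -10, -7.1, -10.9, 30.0, -1], [-28, 78, 1, -10.0, -14.0, 35.3, -1], [-19, 88, 12, -12.9, -17.0, 40.6, -1], [-11, 98, 23, -15.9, -19.9, 46.0, -1]]
[[7, 12, 10, -2.7, -3.3, 5.2, -1], [11, 24, 20, -5.6, -6.5, 10.5, -1], [14, 36, 29, -8.5, -9.7, 15.7, -1], [15, 48, 37, -11.5, -12.7, 20.8, -1], [15, 46, 23, -16.0, -14.1, 25.7, -1], [15, 42, 4, -20.6, -15.0, 30.5, -1], [12, 37, -15, -25.1, -15.6, 35.6, -1], [8, 32, -35, -29.5, -16.1, 40.6, -1]]
[[-5, -6, -21, -4.7, -0.7, 4.8, -1], [-12, -12, -42, -9.3, -1.3, 9.6, -1], [-20, -19, -63, -13.8, -1.8, 14.5, -1], [-30, -27, -84, -18.2, -2.1, 19.5, -1], [-41, -36, -105, -22.5, -2.2, 24.7, -1], [-50, -43, -119, -25.5, -2.3, 28.4, -1]]
```

{"method": "carry_out", "body": {
  "increments": [
    [[-2,26,-20,-3.5,-3.3,4.7,-1],[-5,51,-38,-6.6,-6.6,9.7,-1],[-11,75,-54,-9.2,-9.9,14.9,-1],[-18,98,-68,-11.3,-13.1,20.4,-1],[-28,121,-81,-13.1,-16.2,26.1,-1],[-40,143,-93,-14.3,-19.2,31.9,-1],[-56,165,-104,-15.2,-22.1,37.9,-1],[-74,187,-115,-15.7,-24.8,44.2,-1]]
  ]
}}

```text
t: 8.92
position: [540.9, 254.4, 308.3]
eef_rot: [-1.505, -0.109, -0.675]
ft_force: [0.0, -0.1, 0.7]
width: 1.002
```

{"method": "carry_out", "body": {
  "increments": [
    [[-21,20,-11,-0.7,-1.7,6.3,-1],[-45,39,-22,-1.1,-3.1,12.9,-1],[-68,56,-31,-1.7,-4.5,19.5,-1],[-53,62,-21,-4.4,-7.8,24.7,-1],[-40,69,-10,-7.1,-10.9,30,-1],[-28,78,1,-10,-14,35.3,-1],[-19,88,12,-12.9,-17,40.6,-1],[-11,98,23,-15.9,-19.9,46,-1]]
  ]
}}

```text
t: 9.58
position: [531.5, 351.3, 332.4]
eef_rot: [-1.429, -1.048, -0.26]
ft_force: [-0.0, 0.2, 0.6]
width: 1.002
```

```bash
python3 st.py
```

```text
9.58 [531.5 351.3 332.4] q [ 0.02  0.27 -1.01  2.1   1.45  0.67 -1.48] lean 47.5 az(y) 15.6 az(x)+90 127.5 F [-0.   0.2  0.6] w 1.002
```

Tracking matches the plan. Continuing.

{"method": "carry_out", "body": {
  "increments": [
    [[7,12,10,-2.7,-3.3,5.2,-1],[11,24,20,-5.6,-6.5,10.5,-1],[14,36,29,-8.5,-9.7,15.7,-1],[15,48,37,-11.5,-12.7,20.8,-1],[15,46,23,-16,-14.1,25.7,-1],[15,42,4,-20.6,-15,30.5,-1],[12,37,-15,-25.1,-15.6,35.6,-1],[8,32,-35,-29.5,-16.1,40.6,-1]]
  ]
}}

```text
t: 10.25
position: [539.3, 382.2, 296.0]
eef_rot: [-1.385, -1.873, 0.363]
ft_force: [-0.1, 0.2, -0.4]
width: 1.005
```

{"method": "carry_out", "body": {
  "increments": [
    [[-5,-6,-21,-4.7,-0.7,4.8,-1],[-12,-12,-42,-9.3,-1.3,9.6,-1],[-20,-19,-63,-13.8,-1.8,14.5,-1],[-30,-27,-84,-18.2,-2.1,19.5,-1],[-41,-36,-105,-22.5,-2.2,24.7,-1],[-50,-43,-119,-25.5,-2.3,28.4,-1],[-50,-43,-119,-25.5,-2.3,28.4,-1],[-50,-43,-119,-25.5,-2.3,28.4,-1]]
  ]
}}

```text
t: 10.92
position: [489.2, 339.9, 178.1]
eef_rot: [-1.181, -2.245, 1.051]
ft_force: [1.1, 0.1, 0.9]
width: 1.002
```

```bash
python3 st.py; python3 - <<'E'
from look import *
bowl("w4",(497,342))
d=Rt(34.7,40)[:,1];G=np.array([497,342,34])+24*d
print(inc(G-90*d,Rt(34.7,40,1)),inc(G,Rt(34.7,40,1)))
E
```

```text
10.92 [489.2 339.9 178.1] q [-0.07  0.43 -0.77  2.28  2.05  0.39 -0.46] lean 39.9 az(y) 34.4 az(x)+90 214.5 F [1.1 0.1 0.9] w 1.002
w4 cam [362.4 252.4 235.3] moved [0.4 0.7 0.8] rim 2310 [466.47490677 311.48774421  50.00539227] [528.52457949 372.49082258  61.83295493] (array([496.02461241, 341.1494556 ]), np.float64(27.707933267116417))
[-27.5 -22.8 -94.3   0.1   0.    0.2] [ 2.010e+01  1.020e+01 -1.633e+02  1.000e-01  0.000e+00  2.000e-01]
```

View pics/w4.png

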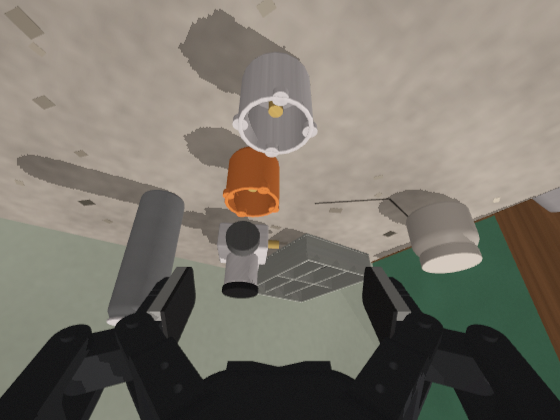

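{"method": "carry_out", "body": {
  "increments": [
    [[-8,-6,-25,0,0,0,-1],[-18,-15,-60,0,0,0,-1],[-27,-23,-94,0,0,0,-1],[-16,-15,-111,0,0,0,-1],[-4,-7,-128,0,0,0,-1],[8,2,-146,0,0,0,-1],[20,10,-163,0,0,0,-1],[20,10,-163,0,0,0,-1]]
  ]
}}

```text
t: 11.63
position: [511.9, 351.3, 13.9]
eef_rot: [-1.184, -2.244, 1.047]
ft_force: [0.1, -0.3, 0.3]
width: 1.001
```

```bash
python3 st.py; python3 - <<'E'
from look import *
p,W=bowl("w5",(497,342))
p,d=r.camera("side");cv2.imwrite("pics/s5.png",cv2.resize(p[300:420,160:400,::-1],None,fx=3,fy=3))
E
```

```text
11.63 [511.9 351.3  13.9] q [-0.07  0.93 -0.76  2.22  2.48  0.75 -0.64] lean 40.0 az(y) 34.3 az(x)+90 214.4 F [ 0.1 -0.3  0.3] w 1.001
w5 cam [384.8 264.   70.8] moved [-1.5 -0.3  1.1] rim 7860 [452.65666867 299.90444196  50.00224779] [524.95524848 378.16613762  67.99882434] (array([491.38264129, 338.35043633]), np.float64(28.74548453061971))
```

View pics/w5.png

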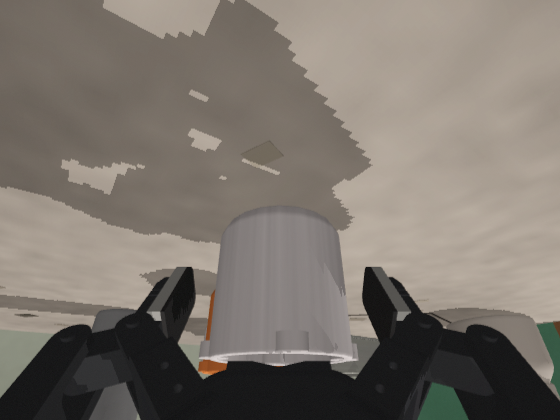

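View pics/s5.png

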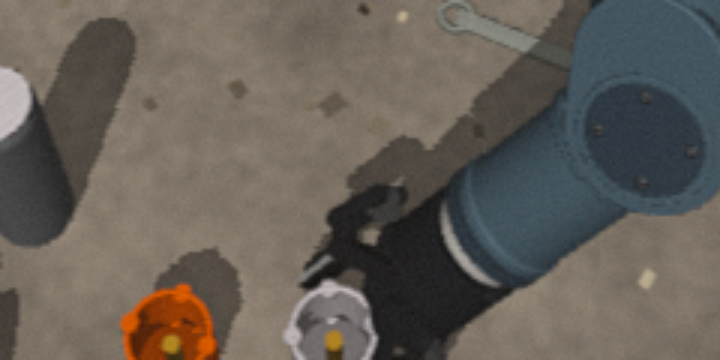

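{"method": "carry_out", "body": {
  "increments": [
    [[0,0,0,0,0,0,1],[0,0,0,0,0,0,1],[0,0,0,0,0,0,1],[0,0,0,0,0,0,1],[0,0,0,0,0,0,1],[0,0,0,0,0,0,1]]
  ]
}}

```text
t: 12.23
position: [508.7, 350.3, 17.1]
eef_rot: [-1.181, -2.25, 1.051]
ft_force: [-3.8, -4.1, 8.3]
width: 0.696
```

```bash
python3 st.py
```

```text
12.23 [508.7 350.3  17.1] q [-0.07  0.92 -0.77  2.23  2.48  0.75 -0.64] lean 40.0 az(y) 34.5 az(x)+90 214.7 F [-3.8 -4.1  8.3] w 0.696
```

{"method": "carry_out", "body": {
  "increments": [
    [[0,0,10,0,0,0,1],[0,0,30,0,0,0,1],[0,0,55,0,0,0,1],[0,0,80,0,0,0,1],[0,0,100,0,0,0,1],[0,0,110,0,0,0,1],[0,0,110,0,0,0,1]]
  ]
}}

```text
t: 12.82
position: [509.6, 350.9, 129.0]
eef_rot: [-1.183, -2.252, 1.049]
ft_force: [1.0, 0.2, -1.4]
width: 0.701
```

```bash
python3 st.py; python3 - <<'E'
from look import *
c=r.calibration("wrist");s=r.state()
p,D=r.camera("wrist");cv2.imwrite("pics/w6.png",p[:,:,::-1])
for n in("scene","side"):
    p,D=r.camera(n);W=cloud(D,r.calibration(n))
    a=np.array(s["position"])
    P=W[(np.hypot(W[...,0]-a[0]+12,W[...,1]-a[1]+8)<45)&(W[...,2]>30)&(W[...,2]<260)]
    top=P[(P[:,2]>150)&(P[:,2]<185)];print(n,len(top))
    u=proj(a,r.calibration(n)).astype(int);u0=max(0,min(560-160,u[0]-80));v0=max(0,min(420-120,u[1]-60))
    cv2.imwrite(f"pics/{n}6.png",cv2.resize(p[v0:v0+120,u0:u0+160,::-1],None,fx=4,fy=4))
E
```

```text
12.82 [509.6 350.9 129. ] q [-0.06  0.61 -0.78  2.24  2.22  0.51 -0.53] lean 40.2 az(y) 34.4 az(x)+90 214.7 F [ 1.   0.2 -1.4] w 0.701
scene 386
side 725
```

View pics/w6.png

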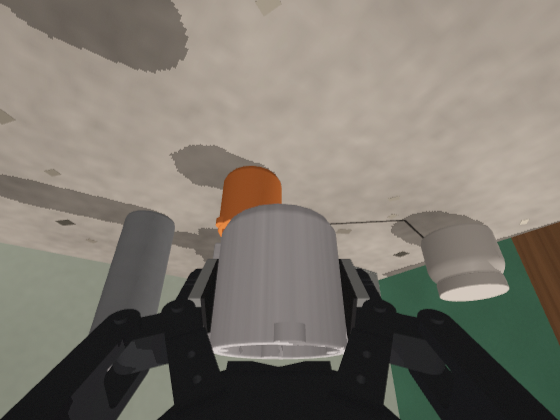

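View pics/scene6.png

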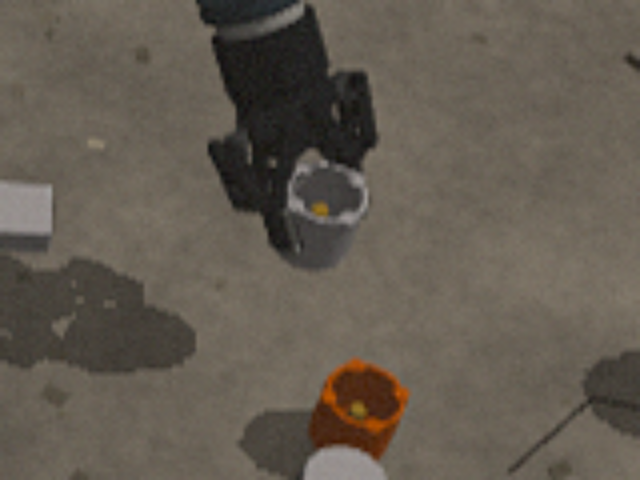

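```bash
python3 - <<'E'
from chain import *
for n in("scene","side"):
    p,D=r.camera(n);c=r.calibration(n);W=cloud(D,c);s=r.state()["position"]
    C=np.array([s[0]-11.8,s[1]-8.2])
    P=W[(np.hypot(W[...,0]-C[0],W[...,1]-C[1])<42)&(W[...,2]>166)&(W[...,2]<178)&(p.min(2)>90)]
    print(n,C,len(P),circ(P[:,:2]) if len(P)>8 else 0, P.min(0),P.max(0))
q,_=cur()
for paz,l in((-20,40),(-25,40),(-30,40),(-25,37)):
  m=Rt(paz,l);f=np.array([np.cos(np.radians(paz)),np.sin(np.radians(paz)),0]);PL=np.array([587,-6.5,57.5])+14.4*f
  print(paz);chain(q,[("mid",[520,180,129],Rt(8,40)),("mid2",[545,40,120],m),("pre",PL+[0,0,40],m),("place",PL,m),("back",PL-110*m[:,1],m)])
E
```

```text
scene [496.41240447 341.56701995] 84 (array([496.27451244, 343.89159783]), np.float64(27.745527572048612)) [463.58473392 315.76854939 166.18358884] [526.55853718 374.65182357 177.5296573 ]
side [496.40933469 341.63309348] 242 (array([498.10196804, 343.70710223]), np.float64(27.546019357629866)) [470.03019187 313.15202019 166.03023919] [527.90809388 373.19713984 177.99131889]
-20
mid [520 180 129] [ 0.11  0.59 -0.78  2.39  2.2   0.7  -0.84] err 0.0 0.0
mid2 [545  40 120] [ 0.17  0.6  -0.68  2.35  1.99  0.81 -0.96] err 0.0 0.0
pre [601. -11.  98.] [ 0.27  0.67 -0.62  2.25  2.11  0.74 -0.9 ] err 0.0 0.0
place [601. -11.  58.] [ 0.26  0.78 -0.61  2.25  2.22  0.82 -0.98] err 0.0 0.0
back [534.  13. 142.] [ 0.24  0.51 -0.69  2.38  1.98  0.74 -0.92] err 0.0 0.0
-25
mid [520 180 129] [ 0.11  0.59 -0.78  2.39  2.2   0.7  -0.84] err 0.0 0.0
mid2 [545  40 120] [ 0.12  0.61 -0.68  2.32  1.89  0.86 -0.97] err 0.0 0.0
pre [600. -13.  98.] [ 0.23  0.68 -0.61  2.23  2.01  0.78 -0.91] err 0.0 0.0
place [600. -13.  58.] [ 0.22  0.78 -0.59  2.23  2.12  0.85 -1.  ] err 0.0 0.0
back [536.  17. 142.] [ 0.19  0.53 -0.68  2.35  1.87  0.79 -0.92] err 0.0 0.0
-30
mid [520 180 129] [ 0.11  0.59 -0.78  2.39  2.2   0.7  -0.84] err 0.0 0.0
mid2 [545  40 120] [ 0.09  0.62 -0.67  2.29  1.79  0.9  -0.98] err 0.0 0.0
pre [599. -14.  98.] [ 0.19  0.69 -0.6   2.2   1.92  0.82 -0.92] err 0.0 0.0
place [599. -14.  58.] [ 0.18  0.78 -0.58  2.2   2.03  0.88 -1.02] err 0.0 0.0
back [538.  22. 142.] [ 0.14  0.54 -0.68  2.31  1.76  0.85 -0.93] err 0.0 0.0
-25
mid [520 180 129] [ 0.11  0.59 -0.78  2.39  2.2   0.7  -0.84] err 0.0 0.0
mid2 [545  40 120] [ 0.14  0.58 -0.67  2.29  1.81  0.78 -0.88] err 0.0 0.0
pre [600. -13.  98.] [ 0.24  0.66 -0.6   2.2   1.92  0.71 -0.81] err 0.0 0.0
place [600. -13.  58.] [ 0.23  0.76 -0.59  2.2   2.04  0.77 -0.92] err 0.0 0.0
back [540.  15. 145.] [ 0.21  0.49 -0.67  2.31  1.76  0.71 -0.79] err 0.0 0.0
```

{"method": "carry_out", "body": {
  "increments": [
    [[2,-14,0,0,0,-3,1],[5,-38,0,0,0,-7,1],[8,-62,0,0,0,-11,1],[11,-86,0,0,0,-15,1],[14,-110,0,0,0,-19,1],[17,-136,0,0,0,-24,1],[20,-161,0,0,0,-29,1]]
  ]
}}

```text
t: 13.65
position: [528.0, 187.6, 124.1]
eef_rot: [-1.631, -1.791, 0.842]
ft_force: [0.9, 0.6, -1.1]
width: 0.694
```

{"method": "carry_out", "body": {
  "increments": [
    [[3,-22,-1,0,0,-4,1],[6,-45,-2,0,0,-9,1],[9,-68,-4,0,0,-14,1],[12,-90,-6,0,0,-19,1],[15,-112,-8,0,0,-24,1],[18,-130,-9,0,0,-28,1],[20,-145,-9,0,0,-30,1],[20,-145,-9,0,0,-30,1]]
  ]
}}

```text
t: 14.32
position: [548.8, 41.8, 115.5]
eef_rot: [-1.97, -1.263, 0.596]
ft_force: [0.2, -0.6, -1.3]
width: 0.697
```

```bash
python3 st.py; python3 - <<'E'
from g import *
print(inc([599.8,-13.6,97.5],Rt(-25,40)))
E
```

```text
14.32 [548.8  41.8 115.5] q [ 0.08  0.57 -0.65  2.31  1.79  0.85 -0.89] lean 39.9 az(y) -24.8 az(x)+90 155.4 F [ 0.2 -0.6 -1.3] w 0.697
[ 51.  -55.4 -18.    0.2  -0.2  -0.4]
```

{"method": "carry_out", "body": {
  "increments": [
    [[12,-14,-4,0,0,0,1],[25,-28,-8,0,0,0,1],[38,-42,-13,0,0,0,1],[51,-55,-18,0,0,0,1],[51,-55,-18,0,0,0,1],[51,-55,-18,0,0,0,1]]
  ]
}}

```text
t: 14.82
position: [599.5, -10.9, 97.7]
eef_rot: [-1.966, -1.268, 0.596]
ft_force: [-0.4, -0.4, -1.1]
width: 0.704
```

```bash
python3 st.py; python3 - <<'E'
from g import *
p,D=r.camera("side");cv2.imwrite("pics/s7.png",cv2.resize(p[160:340,180:400,::-1],None,fx=3,fy=3));c=r.calibration("side");W=cloud(D,c)
s=r.state();print(inc([599.8,-13.6,57.5],Rt(-25,40)))
C=np.array(s["position"])+[-13,6.1,0]
P=W[(np.hypot(W[...,0]-C[0],W[...,1]-C[1])<40)&(np.abs(W[...,2]-C[2]-43)<7)&(p.min(2)>90)];print(C,len(P),circ(P[:,:2]) if len(P)>8 else 0)
E
```

```text
14.82 [599.5 -10.9  97.7] q [ 0.19  0.63 -0.58  2.23  1.92  0.77 -0.84] lean 39.8 az(y) -24.5 az(x)+90 155.7 F [-0.4 -0.4 -1.1] w 0.704
[  0.6  -3.8 -40.4   0.   -0.2  -0.8]
[586.19332892  -3.7339938   97.87582328] 78 (array([589.32878955,  -3.65715739]), np.float64(27.213097430223126))
```

View pics/s7.png

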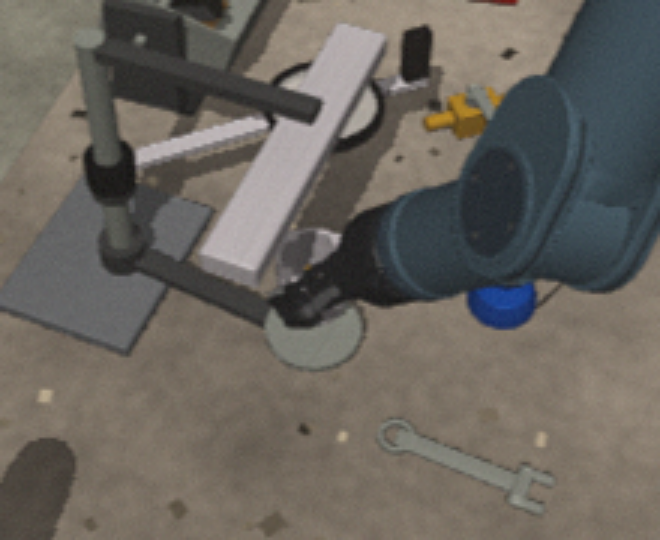

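{"method": "carry_out", "body": {
  "increments": [
    [[-0.5,-3,-8,0,0,0,1],[-0.5,-3,-18,0,0,0,1],[-0.5,-3,-28,0,0,0,1],[-0.5,-3,-34,0,0,0,1],[-0.5,-3,-37,0,0,0,1],[-0.5,-3,-38,0,0,0,1],[-0.5,-3,-38,0,0,0,1]]
  ]
}}

```text
t: 15.45
position: [599.2, -13.0, 60.4]
eef_rot: [-1.967, -1.269, 0.596]
ft_force: [-0.5, -0.3, -0.3]
width: 0.698
```

```bash
python3 st.py
```

```text
15.45 [599.2 -13.   60.4] q [ 0.18  0.72 -0.57  2.23  2.03  0.82 -0.93] lean 39.9 az(y) -24.4 az(x)+90 155.7 F [-0.5 -0.3 -0.3] w 0.698
```

{"method": "carry_out", "body": {
  "increments": [
    [[0,0,-1,0,0,0,1],[0,0,-2,0,0,0,1],[0,0,-2,0,0,0,1]]
  ]
}}

```text
t: 15.7
position: [599.5, -13.6, 58.7]
eef_rot: [-1.968, -1.269, 0.595]
ft_force: [-0.5, 0.7, -1.0]
width: 0.697
```

```bash
python3 st.py
```

```text
15.7 [599.5 -13.6  58.7] q [ 0.18  0.73 -0.57  2.23  2.04  0.82 -0.94] lean 39.9 az(y) -24.5 az(x)+90 155.7 F [-0.5  0.7 -1. ] w 0.697
```

{"method": "carry_out", "body": {
  "increments": [
    [[0,0,-0.7,0,0,0,1],[0,0,-1.4,0,0,0,1],[0,0,-1.4,0,0,0,1]]
  ]
}}

```text
t: 15.95
position: [599.5, -13.6, 57.1]
eef_rot: [-1.968, -1.268, 0.595]
ft_force: [-0.9, 0.2, -0.8]
width: 0.698
```

```bash
python3 st.py; python3 - <<'E'
from h import *
p,D=r.camera("wrist");cv2.imwrite("pics/w8.png",p[:,:,::-1])
E
```

```text
15.95 [599.5 -13.6  57.1] q [ 0.18  0.73 -0.57  2.23  2.04  0.83 -0.94] lean 39.9 az(y) -24.5 az(x)+90 155.7 F [-0.9  0.2 -0.8] w 0.698
```

View pics/w8.png

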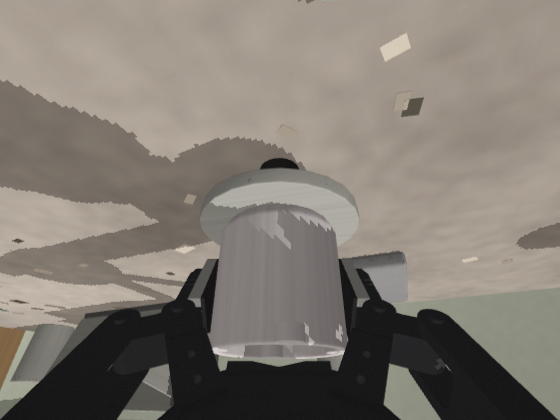

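```bash
python3 - <<'E'
from h import *
c=r.calibration("wrist");p,D=r.camera("wrist");W=cloud(D,c)
m=(np.abs(W[...,2]-40)<5)&(np.hypot(W[...,0]-587,W[...,1]+7)<55);P=W[m];print(len(P),np.percentile(P[:,2],[10,50,90]))
hull=cv2.convexHull(P[:,:2].astype(np.float32))[:,0];print(cv2.minEnclosingCircle(P[:,:2].astype(np.float32)))
g=p.astype(int)
# bowl wall: points z 60..90
B=W[(W[...,2]>50)&(W[...,2]<92)&(np.hypot(W[...,0]-587,W[...,1]+7)<36)]
from scipy.optimize import least_squares
s=least_squares(lambda q:np.hypot(*(B[:,:2]-q).T)-30,[587,-7],loss="soft_l1").x;print("bowl",len(B),s)
a=B[(B[:,2]<60)];print(a[:,2].min())
allb=W[(np.hypot(W[...,0]-s[0],W[...,1]-s[1])<32)&(W[...,2]>25)];print(np.percentile(allb[:,2],[0,1,5]))
E
```

```text
6332 [37.26664837 39.91693982 40.58387308]
((585.8023071289062, -7.391221046447754), 42.195838928222656)
bowl 13669 [587.60501363  -8.49518632]
50.005467801565516
[38.99096082 39.70122511 40.40845189]
```

{"method": "carry_out", "body": {
  "increments": [
    [[-1.5,1,-0.5,0,0,0,1],[-1.5,1,-1,0,0,0,1],[-1.5,1,-1.2,0,0,0,1]]
  ]
}}

```text
t: 16.3
position: [598.6, -13.0, 57.0]
eef_rot: [-1.97, -1.269, 0.594]
ft_force: [-4.4, -1.0, 11.0]
width: 0.698
```

```bash
python3 st.py
```

```text
16.3 [598.6 -13.   57. ] q [ 0.18  0.73 -0.57  2.24  2.04  0.83 -0.94] lean 40.1 az(y) -24.5 az(x)+90 155.6 F [-4.4 -1.  11. ] w 0.698
```

{"method": "carry_out", "body": {
  "increments": [
    [[0,0,0.8,0,0,0,1],[0,0,0.8,0,0,0,0.2],[0,0,0.8,0,0,0,-1],[0,0,0.8,0,0,0,-1],[0,0,0.8,0,0,0,-1],[0,0,0.8,0,0,0,-1],[0,0,0.8,0,0,0,-1]]
  ]
}}

```text
t: 16.88
position: [597.8, -12.5, 56.5]
eef_rot: [-1.967, -1.268, 0.595]
ft_force: [-0.3, -1.0, 0.5]
width: 1.002
```

```bash
python3 st.py; python3 - <<'E'
from chain import *
from scipy.optimize import least_squares
c=r.calibration("wrist");p,D=r.camera("wrist");cv2.imwrite("pics/w9.png",p[:,:,::-1]);W=cloud(D,c)
P=W[(np.abs(W[...,2]-40)<5)&(np.hypot(W[...,0]-587,W[...,1]+7)<55)];print("pad",cv2.minEnclosingCircle(P[:,:2].astype(np.float32)))
B=W[(W[...,2]>50)&(W[...,2]<92)&(np.hypot(W[...,0]-587,W[...,1]+7)<36)]
print("bowl",least_squares(lambda q:np.hypot(*(B[:,:2]-q).T)-30,[587,-7],loss="soft_l1").x)
m=R.from_rotvec(r.state()["eef_rot"]).as_matrix();print(m[:,1]*-110)
E
```

```text
16.88 [597.8 -12.5  56.5] q [ 0.18  0.73 -0.57  2.24  2.04  0.83 -0.94] lean 39.9 az(y) -24.5 az(x)+90 155.7 F [-0.3 -1.   0.5] w 1.002
pad ((585.731689453125, -7.548890590667725), 42.29840850830078)
bowl [585.77603087  -7.3467638 ]
[-64.20460837  29.21833544  84.40412986]
```

View pics/w9.png

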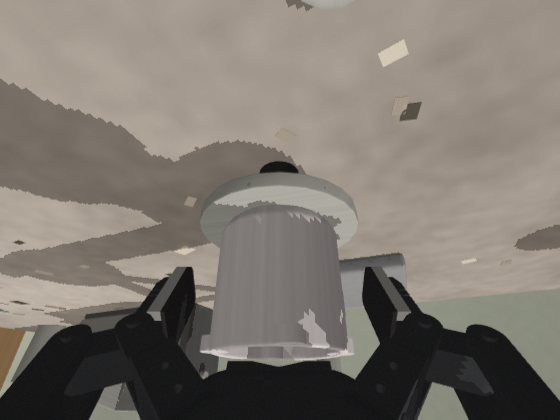

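{"method": "carry_out", "body": {
  "increments": [
    [[-6,3,8,0,0,0,-1],[-15,7,20,0,0,0,-1],[-27,12,36,0,0,0,-1],[-40,18,53,0,0,0,-1],[-52,24,69,0,0,0,-1],[-64,29,84,0,0,0,-1],[-64,29,84,0,0,0,-1]]
  ]
}}

```text
t: 17.52
position: [532.8, 18.1, 143.2]
eef_rot: [-1.967, -1.273, 0.595]
ft_force: [0.2, 0.1, -0.6]
width: 1.001
```

```bash
python3 st.py; python3 - <<'E'
from chain import *
q0,st=cur()
for f in(-1,1):
    t,m=hand(.711,20,f,90);o=iks(t,m,80);print(f,t,len(o))
    for qe in o[np.argsort(np.abs(o-q0).max(1))][:4]:
        out=rows_from_joint([q0,qe],39,6.8);Q=track(q0,out)
        print(np.round(qe,2),len(out),"end",np.round(Q[-1],2));print(np.round([T for T,_ in out[::3]]).tolist())
E
```

```text
17.52 [532.8  18.1 143.2] q [ 0.15  0.47 -0.67  2.36  1.77  0.78 -0.84] lean 40.0 az(y) -24.2 az(x)+90 155.9 F [ 0.2  0.1 -0.6] w 1.001
-1 [ 545.36440799 -244.59879156  241.71817608] 41
[ 1.34  0.74 -1.23  1.76  0.48  0.94 -0.84] 20 end [ 1.16  0.55 -0.88  1.76  0.13  0.86 -0.54]
[[525.0, -3.0, 155.0], [530.0, -58.0, 149.0], [529.0, -103.0, 146.0], [527.0, -140.0, 149.0], [528.0, -171.0, 163.0], [535.0, -203.0, 193.0], [545.0, -244.0, 241.0]]
[ 1.33  0.72 -1.21  1.76  0.46  0.93 -0.82] 20 end [ 1.16  0.55 -0.88  1.76  0.12  0.86 -0.54]
[[525.0, -4.0, 156.0], [529.0, -59.0, 149.0], [528.0, -104.0, 146.0], [525.0, -141.0, 149.0], [527.0, -172.0, 164.0], [534.0, -204.0, 193.0], [545.0, -244.0, 241.0]]
[ 1.33  0.72 -1.21  1.76  0.46  0.93 -0.82] 20 end [ 1.16  0.55 -0.87  1.76  0.12  0.86 -0.54]
[[525.0, -4.0, 156.0], [529.0, -59.0, 149.0], [527.0, -104.0, 146.0], [525.0, -141.0, 149.0], [527.0, -172.0, 164.0], [534.0, -204.0, 193.0], [545.0, -244.0, 241.0]]
[ 1.33  0.72 -1.2   1.76  0.45  0.93 -0.82] 20 end [ 1.16  0.55 -0.87  1.76  0.12  0.86 -0.53]
[[525.0, -4.0, 156.0], [529.0, -59.0
[... 1386 characters left out ...]
126.0], [299.0, -211.0, 127.0], [286.0, -203.0, 128.0], [285.0, -192.0, 129.0], [298.0, -182.0, 130.0], [325.0, -176.0, 133.0], [363.0, -177.0, 141.0], [415.0, -188.0, 157.0], [474.0, -210.0, 187.0], [541.0, -242.0, 238.0]]
[-0.24  0.72  1.2   1.77 -1.06  1.33 -2.72] 47 end [-0.09  0.56  0.89  1.77 -0.87  1.15 -2.75]
[[516.0, -6.0, 153.0], [495.0, -68.0, 140.0], [464.0, -120.0, 132.0], [427.0, -161.0, 127.0], [389.0, -190.0, 125.0], [353.0, -206.0, 125.0], [322.0, -213.0, 126.0], [299.0, -211.0, 127.0], [286.0, -203.0, 128.0], [285.0, -192.0, 129.0], [298.0, -182.0, 130.0], [325.0, -176.0, 133.0], [363.0, -177.0, 141.0], [415.0, -188.0, 157.0], [474.0, -210.0, 187.0], [541.0, -242.0, 238.0]]
```

```bash
cat > p2.py <<'E'
from chain import *
q0,st=cur()
qe=np.array([1.25,.64,-1.05,1.76,.3,.9,-.7]);t,m=hand(.711,20,-1,110)
tq,Q=tgt(t,m);s=least_squares(lambda q:np.r_[e6(q,tq,Q)*100,(q-qe)*.02],qe,bounds=(lo+.03,hi-.03));qe=s.x;print(np.round(qe,2),e6(qe,tq,Q)[:3]*1000)
qV=q0+(qe-q0)*.5;qV[1]-=.35;qV[3]+=.05
qU=q0.copy();qU[1]-=.2;qU=qU+(qe-q0)*.08
out=rows_from_joint([q0,qU,qV,qe],39,6.8);Q=track(q0,out)
print(len(out),np.round(Q[-1],2));print([ (np.round(T).tolist(),np.round(M[:,2],2).tolist()) for T,M in out[::2]])
print(np.round(Q[::4],2))
for c in calls(fk(q0,P,SG),out,-1): print(c)
q=Q[-1]
chain(q,[("h0",)+hand(.711,20,-1),("h1",)+hand(.4,20,-1),("h2",)+hand(.1,20,-1),("h3",)+hand(-.167,20,-1),("ret",)+hand(-.167,20,-1,100)])
E
python3 p2.py
```

```text
[ 1.29  0.61 -1.08  1.75  0.28  0.93 -0.67] [-7.17149351e-06 -2.59492856e-06  7.39564427e-06]
22 [ 1.02  0.45 -0.63  1.75 -0.09  0.9  -0.36]
[([533.0, 2.0, 192.0], [0.6, -0.33, -0.73]), ([549.0, -27.0, 262.0], [0.64, -0.4, -0.66]), ([544.0, -77.0, 276.0], [0.56, -0.47, -0.69]), ([532.0, -120.0, 289.0], [0.46, -0.51, -0.72]), ([518.0, -154.0, 301.0], [0.37, -0.52, -0.77]), ([509.0, -178.0, 298.0], [0.29, -0.47, -0.83]), ([508.0, -192.0, 274.0], [0.21, -0.36, -0.91]), ([511.0, -203.0, 257.0], [0.16, -0.23, -0.96]), ([517.0, -215.0, 249.0], [0.16, -0.07, -0.98]), ([527.0, -228.0, 250.0], [0.19, 0.08, -0.98]), ([540.0, -248.0, 260.0], [0.26, 0.22, -0.94])]
[[ 0.17  0.4  -0.67  2.34  1.73  0.78 -0.84]
 [ 0.27  0.23 -0.63  2.25  1.46  0.78 -0.81]
 [ 0.41  0.17 -0.58  2.14  1.08  0.79 -0.73]
 [ 0.57  0.23 -0.55  2.01  0.68  0.79 -0.61]
 [ 0.78  0.34 -0.57  1.88  0.28  0.82 -0.46]
 [ 1.02  0.45 -0.63  1.75 -0.08  0.9  -0.36]]
[[12, -15, 34, 0.2, -3.5, -3.3, -1], [22, -29, 69, 0.4, -7.0, -6.5, -1], [28, -44, 104, 0.6, -10.5, -9.9, -1], [27, -69, 111, 2.5, -10.8, -16.4, -1], [23, -94, 118, 4.5
[... 354 characters left out ...]
.6, -30.3, -1], [-15, -65, -37, 30.5, 0.8, -34.6, -1], [-12, -70, -43, 35.7, 0.9, -38.9, -1]]
[[4, -6, -3, 5.2, -0.6, -4.3, -1], [8, -12, -4, 10.3, -1.3, -8.4, -1], [14, -20, -2, 15.5, -2.3, -12.5, -1], [20, -29, 2, 20.7, -3.6, -16.5, -1], [26, -40, 8, 26.0, -5.1, -20.5, -1], [26, -40, 9, 26.3, -5.2, -20.7, -1]]
h0 [ 569. -225.  157.] [ 0.9   0.6  -0.58  1.81 -0.02  0.68 -0.41] err 0.0 0.0
h1 [ 522. -150.  157.] [ 0.77  0.43 -0.5   2.07 -0.11  0.44 -0.74] err 0.0 0.0
h2 [501. -68. 157.] [ 0.34  0.31 -0.24  2.22 -0.08  0.29 -1.27] err 0.0 0.0
h3 [504.   8. 157.] [-0.29  0.3   0.18  2.22  0.08  0.28 -1.93] err 0.0 0.0
ret [470.  13. 251.] [-0.35  0.07  0.21  2.2   0.14  0.53 -1.99] err 0.0 0.0
```

```bash
cat > p3.py <<'E'
from chain import *
q0,st=cur()
for V in ([500,-20,200],[490,-30,230],[505,0,250]):
  for az in(-24,-40,-60):
    q,e1,e2=go(q0,V,Rt(az,40));print(V,az,np.round(q,2),round(e1,1),round(e2,1))
E
python3 p3.py
```

```text
[500, -20, 200] -24 [ 0.3   0.28 -0.67  2.39  1.75  0.58 -0.75] 20.7 1.7
[500, -20, 200] -40 [ 0.17  0.35 -0.68  2.32  1.46  0.82 -0.79] 0.0 0.0
[500, -20, 200] -60 [ 0.07  0.45 -0.66  2.17  1.22  1.07 -0.9 ] 0.0 0.0
[490, -30, 230] -24 [ 0.34  0.16 -0.66  2.39  1.59  0.49 -0.57] 18.9 1.5
[490, -30, 230] -40 [ 0.22  0.25 -0.69  2.32  1.36  0.77 -0.66] 0.0 0.0
[490, -30, 230] -60 [ 0.11  0.36 -0.68  2.17  1.16  1.06 -0.81] 0.0 0.0
[505, 0, 250] -24 [ 0.3   0.15 -0.7   2.35  1.41  0.55 -0.43] 0.0 0.0
[505, 0, 250] -40 [ 0.19  0.25 -0.72  2.25  1.26  0.84 -0.59] 0.0 0.0
[505, 0, 250] -60 [ 0.07  0.37 -0.7   2.1   1.1   1.12 -0.77] 0.0 0.0
```

```bash
cat > p4.py <<'E'
from chain import *
q0,st=cur();q1,_,_=go(q0,[490,-30,230],Rt(-45,40));print(np.round(q1,2))
qe=np.array([1.02,.45,-.63,1.75,-.09,.9,-.36]);t,m=hand(.711,20,-1,110)
tq,Q=tgt(t,m);s=least_squares(lambda q:np.r_[e6(q,tq,Q)*100,(q-qe)*.02],qe,bounds=(lo+.03,hi-.03));qe=s.x
qV=q1+(qe-q1)*.5;qV[1]-=.2
out=rows_from_joint([q1,qV,qe],39,6.8);Q=track(q1,out)
print(len(out),np.round(Q[-1],2));print([ (np.round(T).tolist(),np.round(M[:,2],2).tolist()) for T,M in out[::2]])
for c in calls(fk(q1,P,SG),out,-1): print(c)
E
python3 p4.py
```

```text
[ 0.19  0.28 -0.69  2.29  1.3   0.85 -0.7 ]
17 [ 0.98  0.44 -0.57  1.75 -0.12  0.9  -0.32]
[([489.0, -51.0, 237.0], [0.4, -0.47, -0.78]), ([486.0, -87.0, 250.0], [0.31, -0.48, -0.82]), ([483.0, -116.0, 266.0], [0.24, -0.44, -0.86]), ([484.0, -140.0, 286.0], [0.19, -0.38, -0.9]), ([488.0, -160.0, 285.0], [0.15, -0.28, -0.95]), ([496.0, -177.0, 270.0], [0.12, -0.13, -0.98]), ([510.0, -197.0, 261.0], [0.14, 0.01, -0.99]), ([527.0, -225.0, 258.0], [0.2, 0.15, -0.97]), ([540.0, -249.0, 261.0], [0.26, 0.22, -0.94])]
[[-1, -21, 7, 2.3, -0.2, -6.4, -1], [-3, -39, 13, 4.8, -0.4, -12.6, -1], [-4, -57, 20, 7.5, -0.8, -18.8, -1], [-6, -72, 28, 10.5, -1.3, -24.8, -1], [-7, -86, 36, 13.7, -2.1, -30.6, -1], [-7, -99, 46, 17.1, -3.0, -36.3, -1], [-6, -110, 56, 20.9, -4.1, -41.9, -1], [-4, -121, 65, 24.9, -5.1, -47.2, -1]]
[[2, -9, -10, 4.8, 0.3, -4.7, -1], [5, -17, -18, 9.7, 0.3, -9.4, -1], [10, -26, -25, 14.6, 0.1, -14.0, -1], [16, -35, -31, 19.5, -0.5, -18.5, -1], [24, -46, -34, 24.4, -1.4, -23.0, -1], [32, -59, -36, 29.3, -2.6, -27.5, -1], [41, -74, -37, 34.2, -4.1, -31.8, -1], [51, -91, -35, 39.1, -6.0, -36.1, -1]]
[[3, -7, 1, 1.6, -0.7, -1.7, -1]]
```

{"method": "carry_out", "body": {
  "increments": [
    [[-12,-5,10,0,0,-3,-1],[-24,-12,24,0,0,-7,-1],[-34,-24,44,0,0,-12,-1],[-43,-36,66,0,0,-17,-1],[-43,-48,87,0,0,-21,-1],[-43,-48,87,0,0,-21,-1]]
  ]
}}

```text
t: 18.02
position: [492.9, -32.1, 231.3]
eef_rot: [-2.133, -0.872, 0.402]
ft_force: [0.9, -0.0, 0.3]
width: 0.999
```

{"method": "carry_out", "body": {
  "increments": [
    [[-1,-21,7,2.3,-0.2,-6.4,-1],[-3,-39,13,4.8,-0.4,-12.6,-1],[-4,-57,20,7.5,-0.8,-18.8,-1],[-6,-72,28,10.5,-1.3,-24.8,-1],[-7,-86,36,13.7,-2.1,-30.6,-1],[-7,-99,46,17.1,-3,-36.3,-1],[-6,-110,56,20.9,-4.1,-41.9,-1],[-4,-121,65,24.9,-5.1,-47.2,-1]]
  ]
}}

```text
t: 18.68
position: [486.8, -153.3, 292.5]
eef_rot: [-1.895, -0.054, -0.282]
ft_force: [0.5, 0.9, -0.5]
width: 1.004
```

```bash
python3 st.py
```

```text
18.68 [ 486.8 -153.3  292.5] q [ 0.51  0.15 -0.56  2.02  0.57  0.9  -0.52] lean 22.4 az(y) -62.5 az(x)+90 84.1 F [ 0.5  0.9 -0.5] w 1.004
```

{"method": "carry_out", "body": {
  "increments": [
    [[2,-9,-10,4.8,0.3,-4.7,-1],[5,-17,-18,9.7,0.3,-9.4,-1],[10,-26,-25,14.6,0.1,-14,-1],[16,-35,-31,19.5,-0.5,-18.5,-1],[24,-46,-34,24.4,-1.4,-23,-1],[32,-59,-36,29.3,-2.6,-27.5,-1],[41,-74,-37,34.2,-4.1,-31.8,-1],[51,-91,-35,39.1,-6,-36.1,-1]]
  ]
}}

```text
t: 19.35
position: [537.7, -244.3, 256.2]
eef_rot: [-1.17, 0.517, -0.724]
ft_force: [1.3, 1.2, -0.3]
width: 1.001
```

{"method": "carry_out", "body": {
  "increments": [
    [[3,-5,1,1.6,-0.7,-1.7,-1],[3,-5,1,1.6,-0.7,-1.7,-1],[3,-5,1,1.6,-0.7,-1.7,-1]]
  ]
}}

```text
t: 19.6
position: [539.9, -248.7, 257.2]
eef_rot: [-1.138, 0.532, -0.744]
ft_force: [-0.8, 0.4, -0.4]
width: 0.999
```

```bash
python3 st.py; python3 - <<'E'
from chain import *
from scipy.optimize import least_squares
c=r.calibration("wrist");p,D=r.camera("wrist");cv2.imwrite("pics/w10.png",p[:,:,::-1]);W=cloud(D,c);np.save("pics/w10.npy",D)
F=W[(W[...,2]>165)&(W[...,2]<206)&(np.hypot(W[...,0]-566,W[...,1]+226)<35)&(p.max(2)<80)]
print("fin",len(F),F.min(0) if len(F) else 0,F.max(0) if len(F) else 0, cv2.minAreaRect(F[F[:,2]>185][:,:2].astype(np.float32)))
p,D=r.camera("scene");W=cloud(D,r.calibration("scene"));cv2.imwrite("pics/sc10.png",p[:,:,::-1])
t,m=hand(.711,20,-1,0);print(t,inc(t,m),inc(*hand(.711,20,-1,90)))
E
```

```text
19.6 [ 539.9 -248.7  257.2] q [ 0.94  0.42 -0.51  1.75 -0.16  0.89 -0.3 ] lean 20.0 az(y) 42.0 az(x)+90 40.6 F [-0.8  0.4 -0.4] w 0.999
fin 589 [ 552.52516331 -243.69475855  196.39550972] [ 577.17137485 -219.84280318  201.72710492] ((565.0106201171875, -231.79525756835938), (24.89698600769043, 12.85137939453125), 40.659088134765625)
[ 568.68808507 -224.51083266  157.14584021] [ 2.800e+01  2.220e+01 -1.011e+02 -3.000e-01 -3.000e-01 -1.000e-01] [  4.6   2.1 -16.5  -0.3  -0.3  -0.1]
```

View pics/w10.png

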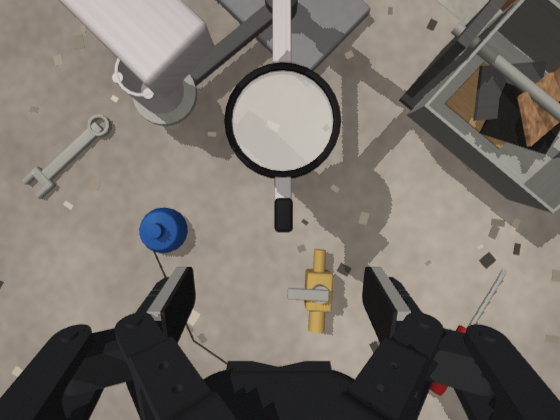

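View pics/sc10.png

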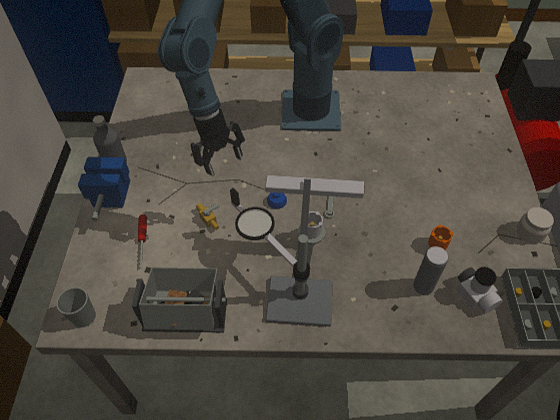

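```bash
sed -i 's/^POST=.*/POST=np.array([784.3,-42.3])/' chain.py; python3 - <<'E'
from chain import *
W=cloud(np.load("pics/w10.npy"),r.calibration("wrist"));p=cv2.imread("pics/w10.png")
X=W[(W[...,2]>134)&(W[...,2]<152)&(np.hypot(W[...,0]-634,W[...,1]+172)<70)&(p.max(2)<45)];c=circ(X[:,:2])
for k in range(4):
    s=np.abs(np.hypot(*(X[:,:2]-c[0]).T)-52)<6;c=circ(X[s][:,:2])
print("ring",len(X),c); L=c[0]
F=np.array([565,-231.8]);u=(F-L);print("fin-lens",np.linalg.norm(u),"bearing",np.arctan2(-u[1],-u[0]))
print("post est",L-200*u/np.linalg.norm(u))
m=Rt(40.66,20,-1);d=m[:,1];t=np.array([565,-231.8,176])+19*d;print(inc(t-60*d,m),inc(t,m))
E
```

```text
ring 2311 (array([ 632.62552691, -170.83039639]), np.float64(51.03678928243604))
fin-lens 91.05220729987812 bearing 0.7336855586501129
post est [781.16783886 -36.90809967]
[ 13.6   5.7 -43.7  -0.3  -0.3  -0.2] [  29.2   19.1 -100.1   -0.3   -0.3   -0.2]
```

{"method": "carry_out", "body": {
  "increments": [
    [[7,3,-20,0,0,0,-1],[13,6,-44,0,0,0,-1],[18,10,-60,0,0,0,-1],[22,13,-75,0,0,0,-1],[26,16,-90,0,0,0,-1],[29,19,-100,0,0,0,-1],[29,19,-100,0,0,0,-1],[29,19,-100,0,0,0,-1]]
  ]
}}

```text
t: 20.37
position: [570.0, -228.3, 158.7]
eef_rot: [-1.138, 0.528, -0.743]
ft_force: [-0.3, 0.3, -0.3]
width: 1.003
```

```bash
python3 st.py; python3 - <<'E'
from chain import *
p,D=r.camera("wrist");cv2.imwrite("pics/w11.png",p[:,:,::-1]);m=Rt(40.66,20,-1);d=m[:,1];print(inc(np.array([565,-231.8,176])+19*d,m))
E
```

```text
20.37 [ 570.  -228.3  158.7] q [ 0.85  0.57 -0.49  1.8  -0.11  0.69 -0.34] lean 20.1 az(y) 41.9 az(x)+90 40.8 F [-0.3  0.3 -0.3] w 1.003
[-0.3  1.6 -1.2 -0.3 -0.2 -0. ]
```

View pics/w11.png

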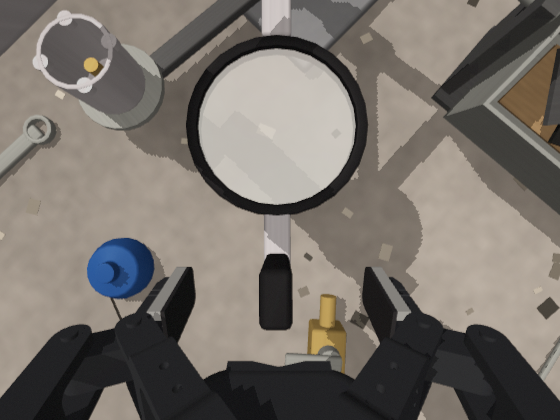

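Fin centred between the fingers (276,292). Closing.

{"method": "carry_out", "body": {
  "increments": [
    [[0,1,-1,0,0,0,1],[0,1,-1,0,0,0,1],[0,1,-1,0,0,0,1],[0,1,-1,0,0,0,1],[0,1,-1,0,0,0,1],[0,1,-1,0,0,0,1],[0,1,-1,0,0,0,1],[0,1,-1,0,0,0,1]]
  ]
}}

```text
t: 21.08
position: [569.8, -228.8, 157.9]
eef_rot: [-1.138, 0.528, -0.745]
ft_force: [-3.0, -0.3, 4.1]
width: 0.155
```

```bash
python3 st.py; python3 - <<'E'
from plan import *
q,_=cur();s=r.state();T=np.array(s["position"]);M0=R.from_rotvec(s["eef_rot"])
for POST in((783.,-40.5),(785,-42.9)):
    PO=np.r_[POST,0]
    rows=[]
    for a in np.linspace(0,-50.5,25)[1:]:
        Z=R.from_euler("z",a,degrees=True);rows.append(np.r_[PO+Z.apply(T-PO),a])
    rows=np.array(rows);b=np.r_[T,0]
    for k in range(0,24,8): print(np.round(rows[k:k+8]-b,1)[:,[0,1,3]].tolist());b=rows[k+7]
E
```

```text
21.08 [ 569.8 -228.8  157.9] q [ 0.85  0.57 -0.48  1.8  -0.1   0.69 -0.34] lean 20.1 az(y) 41.6 az(x)+90 40.7 F [-3.  -0.3  4.1] w 0.155
[[-6.8, 8.0, -2.1], [-13.2, 16.2, -4.2], [-19.4, 24.6, -6.3], [-25.3, 33.2, -8.4], [-30.8, 42.1, -10.5], [-36.0, 51.1, -12.6], [-40.9, 60.4, -14.7], [-45.4, 69.8, -16.8]]
[[-4.2, 9.6, -2.1], [-8.0, 19.3, -4.2], [-11.5, 29.1, -6.3], [-14.6, 39.1, -8.4], [-17.3, 49.2, -10.5], [-19.7, 59.4, -12.6], [-21.6, 69.6, -14.7], [-23.2, 80.0, -16.8]]
[[-1.2, 10.4, -2.1], [-2.1, 20.8, -4.2], [-2.5, 31.2, -6.3], [-2.6, 41.7, -8.4], [-2.3, 52.1, -10.5], [-1.6, 62.5, -12.6], [-0.5, 72.9, -14.7], [0.9, 83.3, -16.8]]
[[-6.7, 8.0, -2.1], [-13.1, 16.3, -4.2], [-19.1, 24.8, -6.3], [-24.9, 33.5, -8.4], [-30.3, 42.4, -10.5], [-35.4, 51.5, -12.6], [-40.2, 60.8, -14.7], [-44.6, 70.3, -16.8]]
[[-4.1, 9.6, -2.1], [-7.8, 19.4, -4.2], [-11.1, 29.3, -6.3], [-14.1, 39.3, -8.4], [-16.8, 49.4, -10.5], [-19.0, 59.6, -12.6], [-20.9, 69.9, -14.7], [-22.4, 80.2, -16.8]]
[[-1.1, 10.4, -2.1], [-1.8, 20.8, -4.2], [-2.2, 31.2, -6.3], [-2.2, 41.7, -8.4], [-1.7, 52.1, -10.5], [-0.9, 62.5, -12.6], [0.3, 72.9, -14.7], [1.8, 83.2, -16.8]]
```

{"method": "carry_out", "body": {
  "increments": [
    [[-6.7,8,0,0,0,-2.1,1],[-13.1,16.2,0,0,0,-4.2,1],[-19.3,24.7,0,0,0,-6.3,1],[-25.1,33.3,0,0,0,-8.4,1],[-30.5,42.2,0,0,0,-10.5,1],[-35.7,51.3,0,0,0,-12.6,1],[-40.5,60.6,0,0,0,-14.7,1],[-45,70,0,0,0,-16.8,1]]
  ]
}}

```text
t: 21.75
position: [524.6, -158.6, 157.9]
eef_rot: [-1.071, 0.705, -1.0]
ft_force: [-0.8, -0.8, 0.8]
width: 0.154
```

```bash
python3 st.py
```

```text
21.75 [ 524.6 -158.6  157.9] q [ 0.71  0.41 -0.42  2.06 -0.18  0.46 -0.67] lean 20.1 az(y) 24.6 az(x)+90 23.8 F [-0.8 -0.8  0.8] w 0.154
```

{"method": "carry_out", "body": {
  "increments": [
    [[-4.2,9.6,0,0,0,-2.1,1],[-7.9,19.3,0,0,0,-4.2,1],[-11.3,29.2,0,0,0,-6.3,1],[-14.4,39.2,0,0,0,-8.4,1],[-17,49.3,0,0,0,-10.5,1],[-19.4,59.5,0,0,0,-12.6,1],[-21.3,69.7,0,0,0,-14.7,1],[-22.8,80.1,0,0,0,-16.8,1]]
  ]
}}

```text
t: 22.42
position: [501.6, -78.3, 157.8]
eef_rot: [-0.985, 0.88, -1.249]
ft_force: [-2.9, -0.1, 1.7]
width: 0.156
```

```bash
python3 st.py
```

```text
22.42 [501.6 -78.3 157.8] q [ 0.3   0.28 -0.2   2.24 -0.11  0.29 -1.23] lean 20.1 az(y) 7.9 az(x)+90 7.0 F [-2.9 -0.1  1.7] w 0.156
```

{"method": "carry_out", "body": {
  "increments": [
    [[-1.2,10.4,0,0,0,-2.1,1],[-2,20.8,0,0,0,-4.2,1],[-2.4,31.2,0,0,0,-6.3,1],[-2.4,41.7,0,0,0,-8.4,1],[-2,52.1,0,0,0,-10.5,1],[-1.3,62.5,0,0,0,-12.6,1],[-0.6,68,0,0,0,-13.7,1],[-0.6,68,0,0,0,-13.7,1]]
  ]
}}

```text
t: 23.08
position: [501.0, -8.4, 157.8]
eef_rot: [-0.899, 1.019, -1.446]
ft_force: [-5.9, 1.2, 9.8]
width: 0.159
```

```bash
python3 st.py; cat > chk.py <<'E'
from h import *
import sys
tag=sys.argv[1]
c=r.calibration("wrist");p,D=r.camera("wrist");cv2.imwrite(f"pics/w{tag}.png",p[:,:,::-1]);W=cloud(D,c);np.save(f"pics/w{tag}.npy",D)
X=W[(W[...,2]>136)&(W[...,2]<150)&(np.hypot(W[...,0]-588,W[...,1]+15)<90)&(p.max(2)<45)]
if len(X)>20:
    k=circ(X[:,:2])
    for _ in range(4):
        s=np.abs(np.hypot(*(X[:,:2]-k[0]).T)-52)<6;k=circ(X[s][:,:2])
    print("ring",len(X),s.sum(),k)
for n in("scene","side"):
    p,D=r.camera(n);cv2.imwrite(f"pics/{n}{tag}.png",p[:,:,::-1])
E
python3 chk.py 12
```

```text
23.08 [501.   -8.4 157.8] q [-0.27  0.25  0.17  2.28  0.12  0.27 -1.91] lean 20.0 az(y) -5.5 az(x)+90 -6.6 F [-5.9  1.2  9.8] w 0.159
ring 5933 5917 (array([584.41459994, -18.64138504]), np.float64(50.66176452062795))
```

View pics/w12.png

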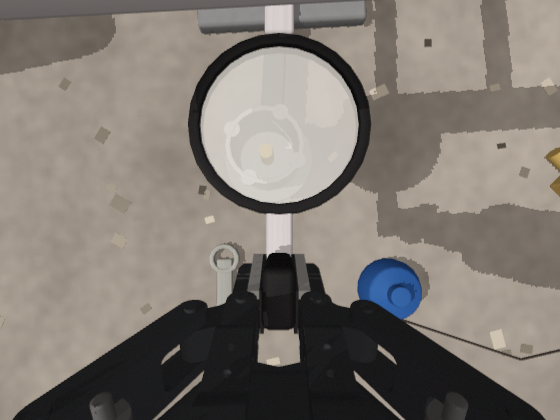

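{"method": "carry_out", "body": {
  "increments": [
    [[0.7,5,0,0,0,-1,1],[1.4,10,0,0,0,-2,1],[1.9,14,0,0,0,-2.8,1],[2.3,15.8,0,0,0,-3.2,1],[2.3,15.8,0,0,0,-3.2,1],[2.3,15.8,0,0,0,-3.2,1],[2.3,15.8,0,0,0,-3.2,1]]
  ]
}}

```text
t: 23.82
position: [503.1, 6.2, 157.8]
eef_rot: [-0.877, 1.052, -1.493]
ft_force: [-7.2, 3.0, 11.1]
width: 0.158
```

```bash
python3 st.py; python3 chk.py 13
```

```text
23.82 [503.1   6.2 157.8] q [-0.39  0.26  0.24  2.28  0.16  0.28 -2.06] lean 20.0 az(y) -8.7 az(x)+90 -9.8 F [-7.2  3.  11.1] w 0.158
ring 5905 5889 (array([585.85573544,  -8.35685716]), np.float64(50.64849474581699))
```

View pics/w13.png

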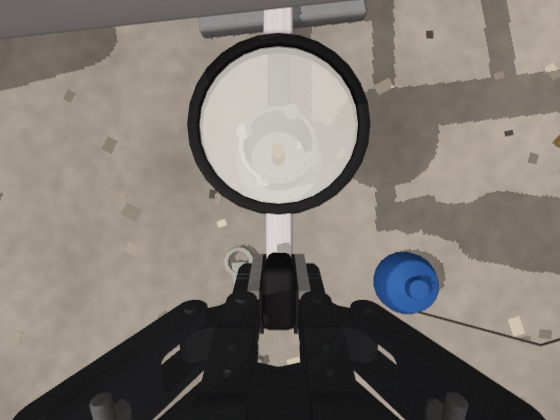

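View pics/scene13.png

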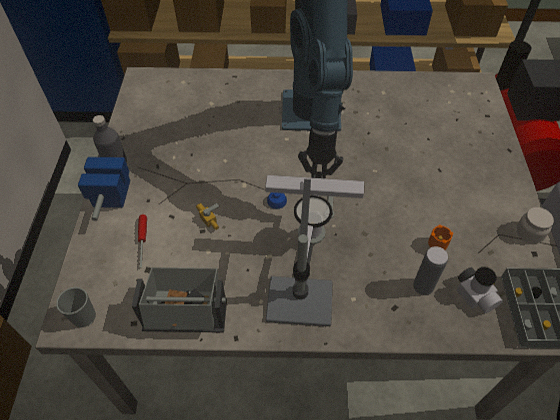

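{"method": "carry_out", "body": {
  "increments": [
    [[0,0,0,0,0,0,-1],[0,0,0,0,0,0,-1],[0,0,0,0,0,0,-1],[0,0,0,0,0,0,-1],[0,0,0,0,0,0,-1],[0,0,0,0,0,0,-1],[0,0,0,0,0,0,-1]]
  ]
}}

```text
t: 24.55
position: [503.8, 5.3, 157.6]
eef_rot: [-0.876, 1.052, -1.495]
ft_force: [-0.8, 0.6, -0.0]
width: 1.002
```

```bash
python3 st.py; python3 chk.py 14
```

```text
24.55 [503.8   5.3 157.6] q [-0.39  0.26  0.24  2.28  0.16  0.28 -2.06] lean 20.1 az(y) -8.8 az(x)+90 -9.9 F [-0.8  0.6 -0. ] w 1.002
ring 6054 6053 (array([585.82096267,  -8.33308494]), np.float64(50.70726165377414))
```

View pics/w14.png

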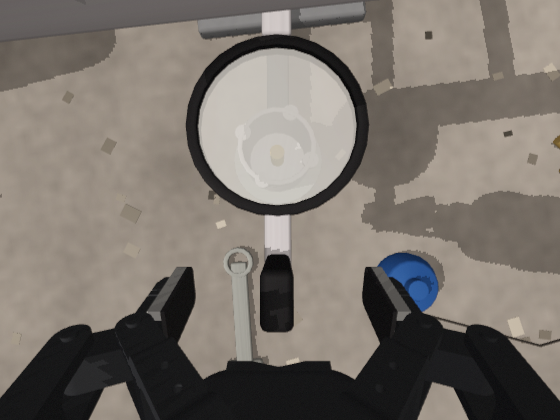

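The fin is free. Backing away along the tool axis.

{"method": "carry_out", "body": {
  "increments": [
    [[-4,1,10,0,0,0,-1],[-11,2,30,0,0,0,-1],[-19,3,52,0,0,0,-1],[-27,4,75,0,0,0,-1],[-36,5,98,0,0,0,-1],[-43,6,118,0,0,0,-1],[-43,6,118,0,0,0,-1],[-43,6,118,0,0,0,-1]]
  ]
}}

```text
t: 25.37
position: [461.3, 11.6, 276.6]
eef_rot: [-0.873, 1.05, -1.495]
ft_force: [0.4, -0.2, 0.0]
width: 0.998
```

```bash
python3 st.py; python3 chk.py 15; python3 - <<'E'
import cv2,numpy as np
a=cv2.imread("pics/scene15.png")[140:320,200:400];b=cv2.imread("pics/side15.png")[140:320,180:380]
cv2.imwrite("pics/f.png",cv2.resize(np.hstack([a,b]),None,fx=2,fy=2,interpolation=cv2.INTER_CUBIC))
E
```

```text
25.37 [461.3  11.6 276.6] q [-0.47 -0.05  0.25  2.24  0.23  0.63 -2.13] lean 20.2 az(y) -8.6 az(x)+90 -9.9 F [ 0.4 -0.2  0. ] w 0.998
ring 1631 1631 (array([585.16205477,  -8.2855803 ]), np.float64(50.973077380347355))
```

View pics/f.png

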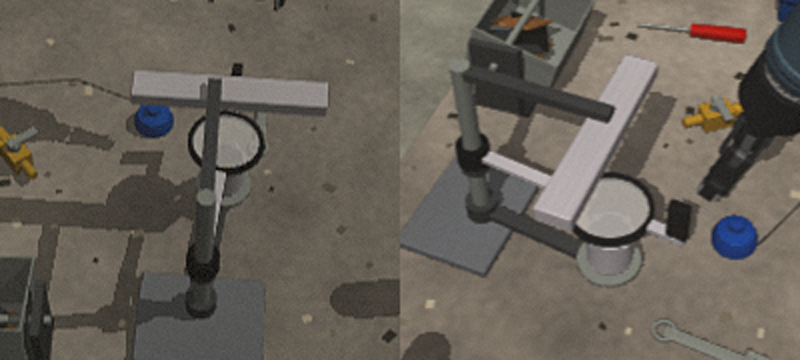

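View pics/w15.png

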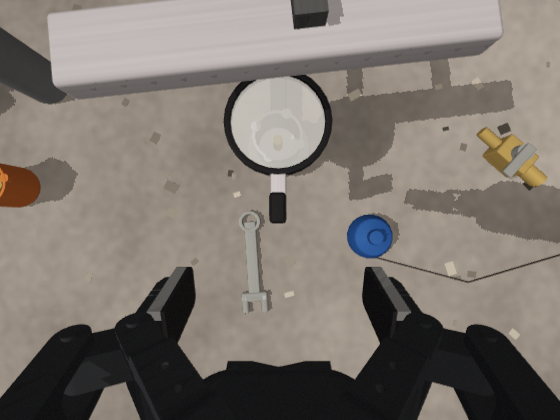

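The bowl stands on the pad (side crop 610,255), with the lens over it and the arm clear. Handing in.

```bash
python3 -c "
from rig import r
print(r.job_done(), r.state()['t'])"
```

```text
the job is handed in; nothing more can be done
the job is handed in; nothing more can be done
```

The bowl stands upright on the pad, let go, with the magnifier lens over it. I handed the job in at about 25.5 s of the 66 s allowed; no verdict came back.

**Last checks:**
- **Bowl on pad:** after release, the wrist camera put the bowl centre at (585.8, -7.3) and the pad centre at (585.7, -7.5). The foot therefore lies well inside the pad.
- **Lens over bowl:** its centre was at (585.8, -8.3) after I let go of the fin and (585.2, -8.3) after backing away. That is about 1 mm from where I last measured the bowl. I did not re-measure the bowl once the lens was over it, but the pictures show it still upright on the pad.
- **Arm clear:** the gripper is open, about 120 mm from the fin, and the wrist force is near zero.
- **Bystanders:** nothing looked moved in the pictures I viewed. I did not measure the bystanders or the lamp again.

**What went wrong or disagreed:**
- My first way round to the bowl ran the arm into joint limits. I backed out and went round wider, then turned the wrist over so that the 40 degree lean was possible.
- The two fixed cameras read about 2 mm farther left (+y) than the wrist camera. I relied on the wrist camera for placing the bowl and for the final lens position.
- My estimates of the post's position varied by up to 6 mm. I corrected the lens with one more 3 degree swing, measured directly.

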